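# Pack the finished denture case and clear the trimming place

### The job

The denture is finished, so put the case up and clear the bench. Open the mint transport box, seat the white toothless cast from the front of the bench in its D-shaped rim, set the pink-gummed denture on that cast teeth up and toe over toe, and shut the lid; the yellow stone cast belongs in the grey D-shaped model tray and the loose black handpiece lies level across the two wire forks of the empty cradle. Leave the white cast that has teeth where it is.

Things in the scene. Friction and masses are not known exactly. Their poses are not given: they have to be found in the camera images.
- toothless_cast: White plaster jaw cast WITHOUT teeth, D-shaped, smooth ridge, 63 mm toe to heel, 77 mm wide, 0.14 kg. Origin: centre of underside; x from rounded toe (-32 mm) to straight heel (+32), z up. Solid sides up to 20 mm, ridge to 24. Pinch toe to heel with the finger ends 11 mm above its underside, clear of the rim of its place. (A like one at the back right, by the round tin: not meant.)
- stone_cast: Yellow stone jaw cast with teeth, D-shaped, 63 mm toe to heel, 77 mm wide, 0.15 kg. Origin: centre of underside; x from the rounded toe (x = -32 mm) to the straight heel (+32), z up. Solid sides up to 18 mm, teeth to 29. Pinch toe to heel with the finger ends 10 mm above its underside. (A like one stands far to the left beside the wax: not meant.)
- denture: Denture, pink gum and white teeth round a cream plate, lying teeth up: flat D shape, 63 mm toe to heel, 76 mm wide, 16 mm high, 0.03 kg. Origin: centre of underside; x from the rounded toe (x = -31 mm) to the heel (+31), z up. Only the lowest 6 mm is solid: pinch toe to heel, fingertips down near the surface. Seated, its underside is 20 mm above the toothless cast's (ridge in its hollow).
- denture_toe (a point): Point at the denture's rounded toe, on its middle line, 28 mm from its origin along its -x.
- handpiece: Loose black motor handpiece with gold bur, 173 mm long, lying on its side, 0.21 kg. Origin: on its underside, at half length; y along it, bur at -y. The black body reaches from y = -55 to +88 mm, 26 mm wide, 28 mm high. Grip it across, 16 mm from the origin towards +y (balance point). (The one with a cable at the back, already in a cradle, is not meant.)
- box: Mint-green denture transport box with hinged lid, fixed. Base 112 mm (x) by 100 (y), origin: centre of underside; front (lid tab) at -x. Outer wall 11 mm high, floor 3 mm; on it a D-shaped rim, top at z = 10 mm, 5 mm play round the toothless cast, which sits over the origin, toe to the box's -y (cast yaw = box yaw + 90 deg), underside at z = 3 mm. Lid shut: top at 52 mm.
- lid (a joint): Lid angle, rad: 0 shut, 1.75 fully open; maybe ajar at start. Hinge along the box's y at x = +56, z = 11.5 mm, stiff (0.06 N m): stays at any angle. A tab 26 mm wide (y), 28 long, 9 thick sticks out at the front: shut, its middle is at x = -70, z = 18 mm (126 mm before, 6.5 above the hinge). Pinch its sides (fingers closing along y) and lead it round the hinge; it turns between the pads.
- tray: Dark grey D-shaped open model tray, 81 by 95 mm, fixed: floor 3 mm thick, rim 11 mm high, 5 mm play round the yellow cast. Origin: centre of underside; the cast sits over it with the same axes (rounded end at -x, straight end at +x), its underside at z = 3 mm.
- cradle: Empty wire cradle on a dark plate, 50 mm (x) by 100 (y), fixed; origin: centre of underside. Forks at y = -35 and +35 mm, each a cross bar with its top at z = 24 mm between prongs 38 mm apart in x that rise to 34 mm. The handpiece lies along the cradle's y on both bars, origin over origin (30 mm play along y), either way round, underside at z = 24 mm.
- other_cast: White plaster cast WITH teeth, D-shaped (63 by 77 mm, 31 high), at the left of the work; another patient's, to be left in place. Origin: centre of underside.

How it is judged:
By the outcome, as a careful person would: the job done as asked, in the order asked, and still so for the second after the job is handed in, with the robot touching nothing.
It also fails if it takes over 152 s, if anything falls off the work surface, if the arm or the gripper's body presses on something with over 40 N, if the wrist force passes 120 N, or if a joint passes its speed limit or range.

### The arm

A 6-joint arm with a two-finger parallel gripper is mounted at the origin on a cart in front of the work surface, level with it; the furniture and walls round the work are solid. World frame = base frame: x ahead of the robot, y to its left, z up, the work surface at z = 0. Lengths are in mm, angles in rad, forces in N, time in s.
With the tool pointing down it reaches from about 350 to 800 mm from the base axis. Payload 7.3 kg.
Tool frame: the origin (TCP) lies between the finger pads; the fingertips stand 17 mm ahead of it and the grasp point (between the pads) lies 2 mm behind it (tip_extent is the z of the fingertips in the tool frame, in mm); z points along the fingers, y is the line along which they close (so a half turn about z gives the same grasp; the last joint's range is limited). The gripper opens to 85 mm and grips with 20 to 120 N. Pads are 22 mm wide; open, the fingers measure 114 mm over their backs; the gripper's body (76 mm by 85 mm) begins 54 mm behind the grasp point. The pads swing forward as they close: fully open they stand 13 mm farther back than shut.
Start: joints at [1.136, 0.342, 1.524, -0, 1.275, -0.146], TCP at [149.505, 503.28, 248.322] pointing down, gripper open.
Joint ranges: [-2.53, 2.53], [-0.77, 2.02], [0.04, 2.7], [-1, 4.14], [0.28, 2.66], [-3.11, 3.11]. Speed limits (rad/s): [2.57, 2.57, 3.14, 3.14, 3.14, 3.14].

### API

Orientations are given as a 3x3 rotation matrix whose columns are the frame's x, y, z axes.
In Python, from rig import get_state, get_image, close_job, search_frame, mark_of, tip_extent gives the robot as it stands.
- The arm moves only by the shell command python3 -m inch 'ROWS'. ROWS is rows parted by semicolons, their numbers by spaces, 1 to 12 of them, each of 7 numbers: the finger opening in mm, then dx, dy, dz in mm, then a rotation vector rx, ry, rz in rad; each row is the pose to reach, as a shift and turn from the pose commanded when the command began, along the tool's axes at that moment; what a row does not reach only later rows make up. A row lasts 1/8 s, in which the tool goes at most 62.5 mm and 0.188 rad, less where a joint would pass 70% of its speed; a pose out of reach is approached as far as the arm can. The fingers move at their own pace and stop on an object; the grip force is fixed at half the most. Time passes only in rows, so rows that do not move let the fingers close. It prints the time, the measured TCP pose, the force, the opening and the grip force at its end.
- get_state(): the state, without advancing time (a new reading comes with each control period).
- get_image(name): name is "scene" or "side" or "wrist"; returns a dict with "frame" (400x640x3 uint8, red, green, blue), "fov_y" (degrees; the focal length in pixels is half the picture's height over the tangent of half this angle, whatever the lens; pixels are square), "cx", "cy" (the principal point, pixels), "view" (4x4, takes a point from world to camera coordinates); the wrist camera has in their place "hand_eye" (4x4, takes a point from camera to tool coordinates, whose origin is the TCP and whose axes are the flange's). Camera axes: x right, y down, z forward; pixel columns grow to the right and rows downward; lengths in mm; the calibration is good to about 2 mm. A picture is of the moment at which its call begins: read the wrist's pose just before it. There is no depth.
- close_job(): hands the job in; it is judged then, once.
Trained networks look in a picture, given as the dict that the camera call returned (one of the last four; its "shot" number tells which), for a name from the list of things; names that differ only in an ending like _2 or _b are one class to them, and where a whole thing is asked for, a point or a joint stands for the part that bears it (a point fixed in the world has none). Each returns a list of dicts, best first, with "score" (0 to 1); they miss things now and then, are a little off and sometimes report something else, mostly with a low value. They report only what shows in the picture. A call takes as long as a camera call.
- search_frame(label, picture): "extent" ([left, top, right, bottom] in pixels, round what is visible of it).
- mark_of(label, picture): "uv" ([column, row] in pixels: a listed point, or the origin of a listed thing).
The state is a dict: "clock": time; "joint_positions": joint angles; "qvel": joint speeds; "joint_torque": joint torques, N m; "tool_pos": TCP position; "ee_rot": TCP orientation; "contact_force": force on the tool from outside, world axes, zero at the start; "torque": the same for the moment, N m; "opening": finger opening in mm; "finger_force": force on a finger pad.
Only numpy, scipy, OpenCV 4.12 (cv2) and the standard library are available. Lean on these libraries where they do the work, as an engineer would, in place of code of your own. Each camera call takes 0.05 s, during which the arm holds its last target. There are 200 camera calls.

## Working session

There is one attempt and no reset: what is moved stays moved. The work goes in short steps, Python scripts to look and compute and a shell command to move; the robot and the scene stay as the last step left them, time stands still between calls to the robot, and variables do not carry over. Pictures are saved under pics/ and viewed, at most 14 in all, crops included, and the job is handed in when it is done.

```bash
ls; mkdir -p pics
python3 - <<'E'
from rig import *
import cv2,json
s=get_state();print({k:(v if not hasattr(v,'tolist') else v.tolist()) for k,v in s.items()},tip_extent)
for n in("scene","side"):
    p=get_image(n);cv2.imwrite(f"pics/{n}0.png",p["frame"][:,:,::-1])
    print(n,p["fov_y"],p["cx"],p["cy"],p["view"])
    for l in["toothless_cast","stone_cast","denture","denture_toe","handpiece","box","lid","tray","cradle","other_cast"]:
        try:print(l,[(round(d["score"],2),[round(x) for x in d["uv"]]) for d in mark_of(l,p)][:3],[(round(d["score"],2),[round(x) for x in d["extent"]]) for d in search_frame(l,p)][:3])
        except Exception as e:print(l,e)
E
```

```text
pics
{'clock': 0.0, 'joint_positions': [1.1359689730389044, 0.34272940173244004, 1.5250526380336935, -8.930876028003077e-06, 1.275373135951837, -0.14598764149728674], 'qvel': [0.00048685978812129985, 0.0006793622832325106, 0.00035729793192823523, -0.00026770705156986427, 0.00012887592788883475, -0.001181093269536574], 'joint_torque': [-0.0014160977661958896, -43.36819767951965, -24.60074543952942, -0.00022202508716873126, 0.007859436445869505, -7.703654546276084e-05], 'tool_pos': [149.3528336733653, 502.90805131203075, 247.61003274879468], 'ee_rot': [[-0.9585756886287322, 0.2848371921988141, -0.0006504692517646881], [0.28483785084582464, 0.9585746607799522, -0.0014207167667593323], [0.00021885036760464733, -0.0015471428167566318, -0.9999987792260654]], 'contact_force': [-0.009470885617374273, 0.001834476946108006, 0.4953496886185244], 'torque': [0.052924566425293376, 0.0034814294628376014, -0.01734726916183154], 'finger_force': 0.0, 'opening': 85.53651033302681} 17.0
scene 45.33300591865046 318.64782691998107 201.15078949704505 [[ 7.72031885e-01 -6.35579097e-01 -2.44535058e-03 -3.228
[... 1209 characters left out ...]
0e+00  1.00000000e+00]]
toothless_cast [(0.75, [332, 253])] [(0.22, [352, 147, 372, 161])]
stone_cast [(0.58, [363, 157])] [(0.69, [352, 148, 373, 162])]
denture [(0.8, [318, 285])] [(0.83, [306, 277, 325, 297])]
denture_toe [(0.81, [327, 288])] [(0.69, [305, 276, 327, 300])]
handpiece [(0.54, [342, 231])] []
box [(0.87, [290, 236])] [(0.77, [263, 213, 314, 252])]
lid it knows: box, cradle, denture, denture_toe, handpiece, other_cast, stone_cast, toothless_cast, tray
tray [(0.59, [280, 281])] [(0.74, [263, 266, 292, 295])]
cradle [(0.45, [337, 139])] [(0.64, [334, 131, 344, 144]), (0.42, [263, 269, 291, 296])]
other_cast [(0.93, [284, 338]), (0.42, [334, 250])] [(0.79, [265, 321, 298, 350])]
```

View pics/scene0.png

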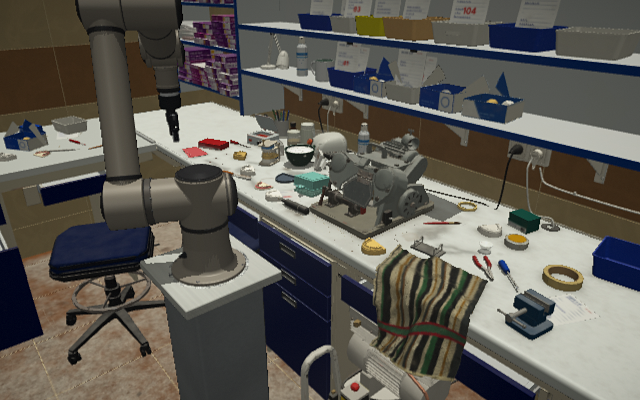

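View pics/side0.png

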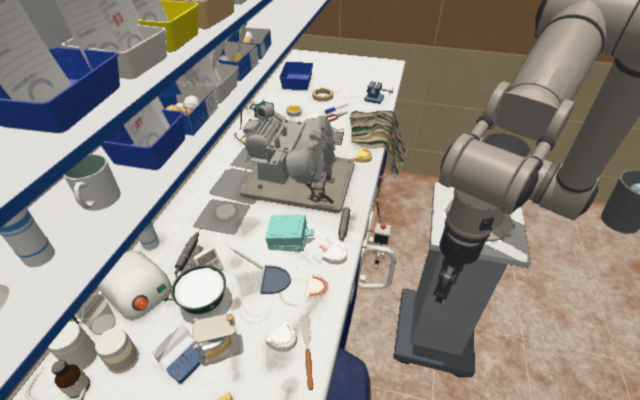

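```bash
cat > h.py <<'E'
import numpy as np,cv2
from rig import *
def cam(p,s=None):
    f=p["frame"].shape[0]/2/np.tan(np.radians(p["fov_y"])/2)
    if "view" in p: T=np.linalg.inv(np.array(p["view"]))
    else:
        W=np.eye(4);W[:3,:3]=s["ee_rot"];W[:3,3]=s["tool_pos"];T=W@np.array(p["hand_eye"])
    return f,T
def ray(p,uv,z,s=None):
    f,T=cam(p,s);d=T[:3,:3]@np.array([(uv[0]-p["cx"])/f,(uv[1]-p["cy"])/f,1]);o=T[:3,3]
    return o+d*(z-o[2])/d[2]
def proj(p,X,s=None):
    f,T=cam(p,s);q=np.linalg.inv(T)@np.r_[X,1];return np.array([p["cx"]+f*q[0]/q[2],p["cy"]+f*q[1]/q[2]])
E
python3 - <<'E'
from h import *
np.set_printoptions(precision=1,suppress=True)
s=get_state();p=get_image("wrist");cv2.imwrite("pics/w0.png",p["frame"][:,:,::-1]);print(p["hand_eye"],p["fov_y"])
for l in["toothless_cast","stone_cast","denture","denture_toe","handpiece","box","tray","cradle","other_cast"]:
    print(l,[(round(d["score"],2),np.array(d["uv"]),ray(p,d["uv"],0,s)) for d in mark_of(l,p)][:3])
p=get_image("side")
for l in["toothless_cast","stone_cast","denture","denture_toe","handpiece","box","tray","cradle","other_cast"]:
    print(l,[(round(d["score"],2),np.array(d["uv"]),ray(p,d["uv"],0,s)) for d in mark_of(l,p)][:3])
E
```

```text
[[   0.    -1.    -0.3   65.3]
 [   1.     0.     0.     0.2]
 [  -0.    -0.3    1.  -124.6]
 [   0.     0.     0.     1. ]] 65.67126334441711
toothless_cast []
stone_cast []
denture []
denture_toe []
handpiece []
box []
tray []
cradle []
other_cast []
toothless_cast [(0.84, array([331.7, 254.3]), array([441.3, 285.2,   0. ]))]
stone_cast [(0.71, array([363.3, 159.2]), array([ 430.9, -224.8,    0. ]))]
denture [(0.72, array([318.6, 285.1]), array([451.6, 405.3,   0. ]))]
denture_toe [(0.87, array([324.8, 288.7]), array([431.5, 412.7,   0. ])), (0.38, array([336.1, 139.9]), array([ 566.5, -332.1,   -0. ]))]
handpiece [(0.64, array([343.8, 231.3]), array([425.2, 181.1,   0. ]))]
box [(0.94, array([288.6, 235.2]), array([593.8, 242.9,   0. ]))]
tray [(0.89, array([281.2, 280.5]), array([560.1, 417.2,   0. ]))]
cradle [(0.57, array([339.5, 139.5]), array([ 553.2, -338.7,    0. ])), (0.18, array([362.5, 158.8]), array([ 434.5, -226.6,    0. ]))]
other_cast [(0.56, array([283.5, 338.4]), array([497.1, 585.9,   0. ]))]
```

Side view: box (288,232), toothless cast (333,251), denture (317,286), tray (275,280), toothed cast (282,335), handpiece (344,223), yellow cast (363,156), and a large trimmer between them and the cradle. The cradle lies to the right beyond the trimmer (scene view, about (426,248)). Next I move the wrist camera over the left part.

```bash
cat >> h.py <<'E'
from scipy.spatial.transform import Rotation as Ro
np.set_printoptions(precision=1,suppress=True)
def rot(a): # closing axis y at angle a, tool down
    return np.array([[-np.sin(a),np.cos(a),0],[np.cos(a),np.sin(a),0],[0,0,-1]]).T.reshape(3,3).T@np.eye(3) if 0 else np.column_stack([[-np.sin(a),np.cos(a),0],[np.cos(a),np.sin(a),0],[0,0,-1]])
def go(x,y,z,a,R=None):
    s=get_state();R0=np.array(s["ee_rot"]);R=rot(a) if R is None else R
    d=R0.T@(np.array([x,y,z])-s["tool_pos"]);r=Ro.from_matrix(R0.T@R).as_rotvec()
    n=max(np.linalg.norm(d)/62.5,np.linalg.norm(r)/.188)
    print("d",d.round(1),"r",r.round(4),"rows",n.round(1))
def marks(p,s,names,z=0):
    for l in names:
        print(l,[(round(d["score"],2),np.array(d["uv"]),ray(p,d["uv"],z,s)[:2]) for d in mark_of(l,p)][:3])
E
python3 -c "
from h import *
go(420,320,300,np.pi/2)"
```

```text
d [-311.5  -98.7  -51.7] r [ 0.   0.  -0.3] rows 5.3
```

```bash
python3 -m inch '85 -311 -99 -52 0 0 -0.289;85 -311 -99 -52 0 0 -0.289;85 -311 -99 -52 0 0 -0.289;85 -311 -99 -52 0 0 -0.289;85 -311 -99 -52 0 0 -0.289;85 -311 -99 -52 0 0 -0.289;85 -311 -99 -52 0 0 -0.289;85 -311 -99 -52 0 0 -0.289'
python3 - <<'E'
from h import *
s=get_state();p=get_image("wrist");cv2.imwrite("pics/w1.png",p["frame"][:,:,::-1])
marks(p,s,["toothless_cast","stone_cast","denture","denture_toe","handpiece","box","tray","cradle","other_cast"])
E
```

```text
clock: 3.9
tool_pos: [418.7, 320.2, 300.1]
ee_rot: [[-1.0, -0.001, -0.001], [-0.001, 1.0, 0.0], [0.001, 0.0, -1.0]]
contact_force: [0.3, -1.0, 0.2]
opening: 85.2
finger_force: 0.0
toothless_cast [(0.68, array([303.3, 174.9]), array([427.1, 290.9]))]
stone_cast [(0.46, array([281.1, 284.1]), array([595.6, 254.2]))]
denture [(0.78, array([388.3, 193.9]), array([454.1, 410.1]))]
denture_toe [(0.67, array([391.2, 177.1]), array([430.1, 412.8]))]
handpiece [(0.74, array([214.3, 175.8]), array([428.5, 167.6]))]
box [(0.94, array([283. , 285.3]), array([597.6, 257. ])), (0.74, array([389.4, 268.9]), array([570. , 418.1])), (0.16, array([508.8, 219.9]), array([492.4, 586. ]))]
tray [(0.79, array([389.9, 270.5]), array([572.7, 419. ]))]
cradle []
other_cast [(0.64, array([508.2, 218.1]), array([489.7, 584.7]))]
```

View pics/w1.png

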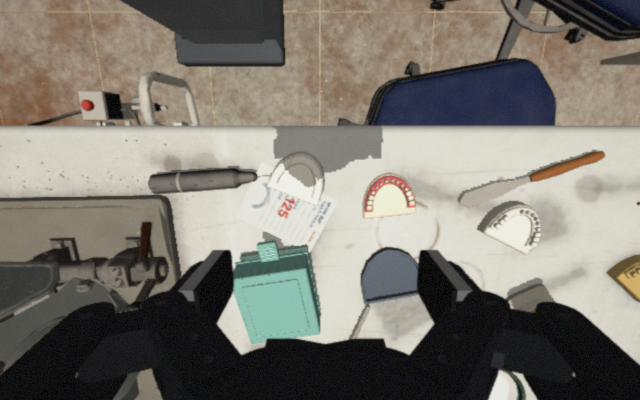

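The wrist view shows the handpiece at (203,180) with the bur to the right, the toothless cast (298,178) partly beside a paper, the denture (390,197) with toe up, the tray (390,275), the toothed cast (510,225), and the box (275,290) with its tab at (267,250). I go lower for accuracy.

```bash
python3 -m inch '85 -6 10 150 0 0 0;85 -6 10 150 0 0 0;85 -6 10 150 0 0 0;85 -6 10 150 0 0 0'
python3 - <<'E'
from h import *
print(tip_extent)
s=get_state();p=get_image("wrist");cv2.imwrite("pics/w2.png",p["frame"][:,:,::-1])
marks(p,s,["toothless_cast","denture","denture_toe","handpiece","box","tray","other_cast"])
E
```

```text
clock: 4.9
tool_pos: [424.4, 329.3, 148.5]
ee_rot: [[-1.0, -0.0, -0.004], [-0.0, 1.0, -0.002], [0.004, -0.002, -1.0]]
contact_force: [0.5, 0.2, -0.0]
opening: 85.0
finger_force: 0.0
17.0
toothless_cast [(0.59, array([282.3, 196.9]), array([426.3, 290.7]))]
denture [(0.8, array([410. , 224.5]), array([452.6, 408.5]))]
denture_toe [(0.67, array([410.2, 199.4]), array([428.5, 406.9]))]
handpiece [(0.88, array([148.7, 200.8]), array([430.2, 168.9]))]
box [(0.93, array([250.2, 349.9]), array([590.8, 251.6]))]
tray [(0.68, array([411.4, 338.2]), array([576.2, 418.7])), (0.56, array([589.8, 262.9]), array([491.3, 584. ]))]
other_cast [(0.56, array([591. , 264.5]), array([492.9, 585.5])), (0.33, array([279.1, 197.1]), array([426.5, 287.8]))]
```

View pics/w2.png

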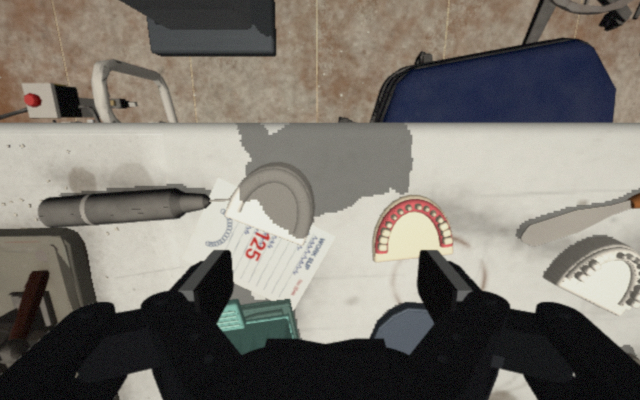

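```bash
cat >> h.py <<'E'
def D(L=64,W=77,flat=None):
    # toe -x rounded: half ellipse-ish: arc radius W/2 then straight
    r=W/2;t=np.linspace(np.pi/2,3*np.pi/2,25);c=np.c_[-L/2+r+r*np.cos(t),r*np.sin(t)]
    return np.vstack([[L/2,r],c,[L/2,-r]])
def place(P,x,y,a,z):
    c,s=np.cos(a),np.sin(a);P=np.atleast_2d(P);return np.c_[x+c*P[:,0]-s*P[:,1],y+s*P[:,0]+c*P[:,1],np.full(len(P),z)]
def draw(img,p,s,P3,k,o,col,closed=True):
    q=np.array([(proj(p,X,s)-o)*k for X in P3]);cv2.polylines(img,[q.round().astype(int)],closed,col,1)
def crop(p,l,t,w,h,k): return cv2.resize(p["frame"][t:t+h,l:l+w,::-1].copy(),None,fx=k,fy=k,interpolation=cv2.INTER_CUBIC)
E
python3 - <<'E'
from h import *
import pickle
s=get_state();p=get_image("wrist");pickle.dump((s,p),open("v2.pkl","wb"))
k=4
A=crop(p,220,150,100,100,k);o=np.array([220,150])
for z,c in((0,(0,0,255)),(20,(0,255,0))): draw(A,p,s,place(D(),426,290,-.2,z),k,o,c)
B=crop(p,362,180,100,100,k);o=np.array([362,180])
for z,c in((0,(0,0,255)),(6,(0,255,0))): draw(B,p,s,place(D(63,76),452,409,-.02,z),k,o,c)
cv2.imwrite("pics/m1.png",np.hstack([A,B]))
E
```

```text
(no output)
```

View pics/m1.png

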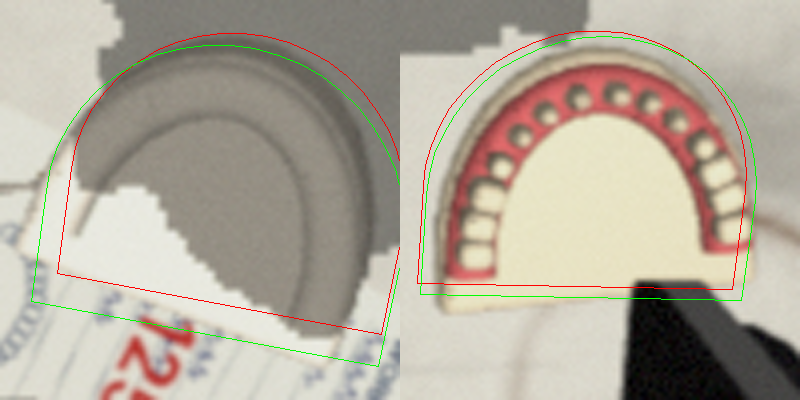

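```bash
cat >> h.py <<'E'
def boxmodel(x,y,a,lid):
    h=np.array([56,11.5]);c,s=np.cos(lid),np.sin(lid)
    def L(u,v,w): # lid pt: u before hinge, w above hinge
        px=h[0]-(u*c-w*s); pz=h[1]+u*s+w*c; q=place([px,v],x,y,a,pz)[0];return q
    r=np.array([[-56,-50],[56,-50],[56,50],[-56,50]])
    return dict(base=place(r,x,y,a,0),rim=place(r,x,y,a,11),
      top=np.array([L(u,v,40.5) for u,v in((112,-50),(0,-50),(0,50),(112,50))]),
      low=np.array([L(u,v,0) for u,v in((112,-50),(0,-50),(0,50),(112,50))]),
      tab=np.array([L(u,v,11) for u,v in((112,-13),(112,13),(140,13),(140,-13))]),tabmid=L(126,0,6.5))
E
python3 - <<'E'
from h import *
import pickle
_,p=pickle.load(open("v2.pkl","rb"));p=dict(p);p["frame"]=cv2.imread("pics/w1.png")[:,:,::-1]
s=dict(tool_pos=np.array([418.7,320.2,300.1]),ee_rot=np.array([[-1,-.001,-.001],[-.001,1,0],[.001,0,-1.]]))
pickle.dump((s,p),open("v1.pkl","wb"))
k=5;o=np.array([210,230]);out=[]
for lid in(0.,.15):
    A=crop(p,*o,80+50,120,k)[:, :400*2]
    A=crop(p,*o,120,120,3.33);kk=3.33
    m=boxmodel(594,252,.2,lid)
    for n,c in(("base",(0,0,255)),("top",(0,255,0)),("low",(255,0,0)),("tab",(0,255,255))): draw(A,p,s,m[n],kk,o,c)
    out.append(A)
cv2.imwrite("pics/m2.png",np.hstack(out))
E
```

```text
(no output)
```

View pics/m2.png

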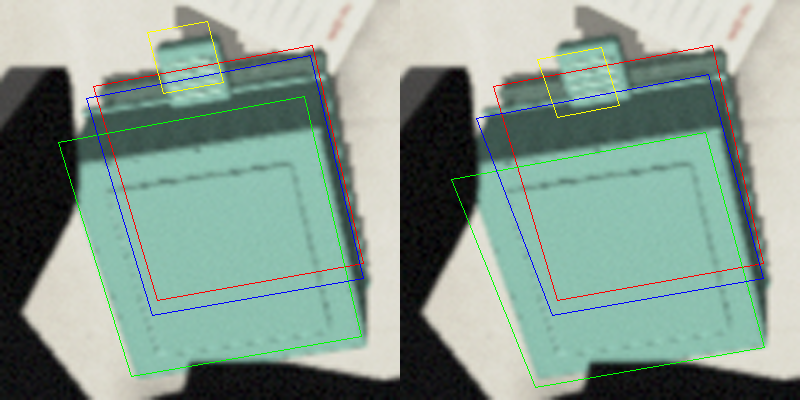

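Run:
```python
from h import *
import pickle
from scipy.optimize import least_squares
s,p=pickle.load(open("v1.pkl","rb"));o=np.array([210,230]);k=3.33
obs=np.array([[78,162],[135,378],[368,348],[323,128],[157,47],[213,37]])/k+o
def f(v,full=0):
    m=boxmodel(*v[:4]);P=np.vstack([m["top"],m["tab"][[3,2]]])
    return (np.array([proj(p,X,s) for X in P])-obs).ravel()
r=least_squares(f,[594,252,.15,.05],loss="soft_l1");print(r.x.round(3),f(r.x).reshape(-1,2)*k)
r=least_squares(lambda v:f(np.r_[v[:3],v[3]])[:8],[594,252,.15,.05]);print(r.x.round(3),f(r.x).reshape(-1,2)*k,boxmodel(*r.x)["tabmid"])
```

```text
[592.  256.1   0.2   0.1] [[-11.9   0.2]
 [  0.8   0.1]
 [ -0.3  -0.3]
 [ -0.6  -1.5]
 [  0.4   0.4]
 [  8.3   1.2]]
[593.3 257.3   0.1   0.1] [[-6.6 -1.8]
 [ 1.6  0.8]
 [ 1.   2.7]
 [ 4.2 -0.8]
 [ 6.6  0.1]
 [14.4  1.7]] [525.6 247.7  32.4]
```

```bash
python3 -m inch '85 -10 -75 20 0 0 0;85 -10 -75 20 0 0 0;85 -10 -75 20 0 0 0'
python3 - <<'E'
from h import *
import pickle
s=get_state();p=get_image("wrist");pickle.dump((s,p),open("v3.pkl","wb"));print(s["tool_pos"])
k=3.1
A=crop(p,200,150,256,190,k);o=np.array([200,150])
for z,c in((0,(0,0,255)),(20,(0,255,0))): draw(A,p,s,place(D(),423.4,288.5,-.33,z),k,o,c)
m=boxmodel(592,256,.15,.1)
for n,c in(("base",(0,0,255)),("top",(0,255,0)),("low",(255,0,0)),("tab",(0,255,255))): draw(A,p,s,m[n],k,o,c)
cv2.imwrite("pics/m3.png",A)
E
```

```text
clock: 5.72
tool_pos: [435.8, 254.2, 130.5]
ee_rot: [[-1.0, 0.002, 0.0], [0.002, 1.0, 0.0], [-0.0, 0.0, -1.0]]
contact_force: [0.6, 1.0, 0.1]
opening: 85.1
finger_force: 0.0
[435.8 254.2 130.5]
```

View pics/m3.png

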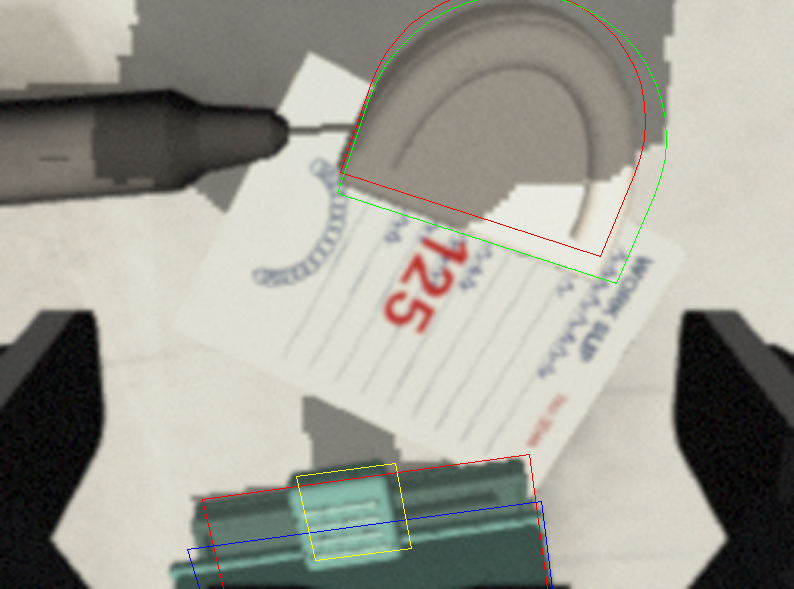

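Seen here: box base front edge from (195,500) to (527,460), tab front edge (290,487)–(388,470), so the lid is slightly ajar (~0.16 rad); the cast model fits within a few mm (actual cast sits a bit left and up). Now the tab.

Run:
```python
from h import *
m=boxmodel(592.5,254.5,.145,.16)["tabmid"];print(m)
go(m[0],m[1],m[2]+60,np.pi/2+.145);go(m[0],m[1],m[2]+5,np.pi/2+.145)
a0=.16+.0515
for i in range(12):
    f=a0+(1.74+.05-a0)*(i+1)/12;t=.8*(i+1)/12
    print(np.round(126.2*(np.cos(f)-np.cos(a0))+5*np.sin(t)),np.round(-126.2*(np.sin(f)-np.sin(a0))-5*(np.cos(t)-1)),round(-t,2))
```

```text
[525.9 244.8  38. ]
d [-89.9 -10.3  32.9] r [ 0.   0.  -0.1] rows 1.5
d [-89.9 -10.4  87.9] r [ 0.   0.  -0.1] rows 2.0
-4.0 -16.0 -0.07
-10.0 -31.0 -0.13
-19.0 -45.0 -0.2
-29.0 -58.0 -0.27
-40.0 -70.0 -0.33
-53.0 -79.0 -0.4
-68.0 -87.0 -0.47
-83.0 -93.0 -0.53
-99.0 -97.0 -0.6
-115.0 -99.0 -0.67
-131.0 -98.0 -0.73
-147.0 -95.0 -0.8
```

```bash
python3 -m inch '60 -90 -10 30 0 0 -0.145;60 -90 -10 30 0 0 -0.145;60 -90 -10 60 0 0 -0.145;60 -90 -10 88 0 0 -0.145;60 -90 -10 88 0 0 -0.145;20 -90 -10 88 0 0 -0.145;20 -90 -10 88 0 0 -0.145;20 -90 -10 88 0 0 -0.145;20 -90 -10 88 0 0 -0.145'
```

```text
clock: 6.9
tool_pos: [526.4, 243.3, 43.7]
ee_rot: [[-0.989, -0.146, 0.002], [-0.146, 0.989, -0.002], [-0.002, -0.003, -1.0]]
contact_force: [1.9, -8.8, -0.1]
opening: 24.0
finger_force: 62.0
```

```bash
python3 -m inch '20 -4 0 -16 0 -0.07 0;20 -10 0 -31 0 -0.13 0;20 -19 0 -45 0 -0.2 0;20 -29 0 -58 0 -0.27 0;20 -40 0 -70 0 -0.33 0;20 -53 0 -79 0 -0.4 0;20 -68 0 -87 0 -0.47 0;20 -83 0 -93 0 -0.53 0;20 -99 0 -97 0 -0.6 0;20 -115 0 -99 0 -0.67 0;20 -131 0 -98 0 -0.73 0;20 -144 0 -96 0 -0.8 0'
```

```text
clock: 8.4
tool_pos: [670.7, 286.4, 162.4]
ee_rot: [[-0.727, -0.104, 0.679], [-0.103, 0.994, 0.042], [-0.679, -0.04, -0.733]]
contact_force: [0.5, -1.7, -0.3]
opening: 20.0
finger_force: 0.0
```

Run:
```python
from h import *
s=get_state();print(s["tool_pos"],s["joint_positions"],s["qvel"])
p=get_image("side");q=get_image("wrist")
cv2.imwrite("pics/m4.png",np.hstack([crop(p,230,180,130,130,3.07),crop(q,120,0,400,400,1)]))
```

```text
[670.7 286.4 162.4] [ 0.4  0.6  1.7 -0.9  0.3 -0.5] [ 0.2  0.2 -0.  -2.1  0.   2.2]Traceback (most recent call last):
  File "<stdin>", line 4, in <module>
    return _nx.concatenate(arrs, 1, dtype=dtype, casting=casting)
           ~~~~~~~~~~~~~~~^^^^^^^^^^^^^^^^^^^^^^^^^^^^^^^^^^^^^^^
ValueError: all the input array dimensions except for the concatenation axis must match exactly, but along dimension 0, the array at index 0 has size 399 and the array at index 1 has size 400
```

Run:
```python
from h import *
p=get_image("side");q=get_image("wrist")
cv2.imwrite("pics/m4.png",np.hstack([crop(p,230,180,100,100,4),crop(q,120,0,400,400,1)]))
go(640,262,200,np.pi/2+.145)
```

```text
d [ -3.5 -22.7 -49.9] r [-0.1  0.7 -0. ] rows 3.9
```

View pics/m4.png

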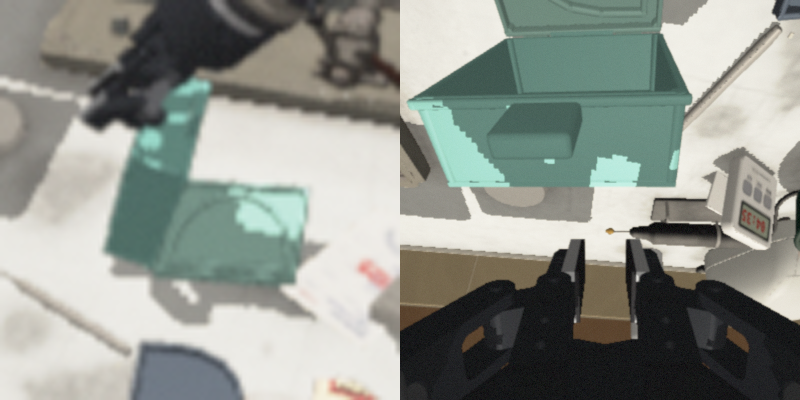

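The side view shows the lid standing upright, D-rim visible at about (235,235), though the gripper hit a wrist limit and slipped off at the end (wrist view: tab at (535,130) in front of the lid). I clear the lid upward and measure its angle.

```bash
sed -i 's/print("d".*/print("d",*["%.1f"%v for v in d],"r",*["%.3f"%v for v in r],"rows %.1f"%n)/' h.py; python3 -m inch '20 -48 -3 -51 0 0 0;20 -48 -3 -51 0 0 0;20 -48 -3 -51 0 0.19 0;20 -48 -3 -51 0 0.38 0;20 -48 -3 -51 0 0.57 0;20 -48 -3 -51 0 0.74 0;20 -48 -3 -51 0 0.74 0'
python3 - <<'E'
from h import *
import pickle
s=get_state();print(s["tool_pos"],s["joint_positions"])
p=get_image("side");cv2.imwrite("pics/tmp.png",p["frame"][:,:,::-1])
for l in(1.3,1.4,1.5,1.6,1.7):
    m=boxmodel(592.5,254.5,.145,l);print(l,m["tabmid"],(proj(p,m["tabmid"])-[230,180])*4,((np.array([proj(p,x) for x in m["low"]])-[230,180])*4).tolist())
go(450,330,200,np.pi/2)
E
```

```text
clock: 9.48
tool_pos: [670.7, 286.5, 229.1]
ee_rot: [[-0.994, -0.11, 0.0], [-0.11, 0.993, -0.035], [0.004, -0.035, -0.999]]
contact_force: [-0.6, 0.2, -0.2]
opening: 19.8
finger_force: 0.0
[670.7 286.5 229.1] [ 0.3  0.8  0.8 -0.   1.5 -1.4]
1.3 [620.8 258.6 134.6] [184.  106.1] [[200.8996893660635, 76.71096418376703], [173.59228020394494, 171.44541257422372], [148.528433597731, 263.22434892715137], [175.93180508617206, 168.47789125587076]]
1.4 [633.1 260.4 136.8] [167.3 102.8] [[186.75574716466144, 73.31396957508139], [173.59228020394494, 171.44541257422372], [148.528433597731, 263.22434892715137], [160.8579323620129, 164.92301729707367]]
1.5 [645.5 262.2 137.6] [150.6 100.6] [[172.46310498896514, 70.95721674782715], [173.59228020394494, 171.44541257422372], [148.528433597731, 263.22434892715137], [145.64252212510337, 162.41394862221773]]
1.6 [658.  264.1 137.3] [134.   99.7] [[158.1915002939154, 69.66868924664436], [173.59228020394494, 171.44541257422372], [148.528433597731, 263.22434892715137], [130.4681201817532, 160.98078233722458]]
1.7 [670.4 265.9 135.6] [117.7 100.1] [[144.11007760919756, 69.46164694855247], [173.59228020394494, 171.44541257422372], [148.528433597731, 263.22434892715137], [115.51635224014922, 160.6385197312302]]
d 214.4 68.6 27.2 r -0.035 -0.002 0.110 rows 3.6
```

Run:
```python
from h import *
go(588,254,229,np.pi/2+.145)
```

```text
d 85.7 -23.1 0.9 r -0.035 -0.005 -0.035 rows 1.4
```

```bash
python3 -m inch '5 86 -23 1 -0.035 -0.005 -0.035;5 86 -23 1 -0.035 -0.005 -0.035;5 86 -20 50 -0.035 -0.005 -0.035;5 86 -20 94 -0.035 -0.005 -0.035;5 60 -20 94 -0.035 -0.005 -0.035;5 40 -20 94 -0.035 -0.005 -0.035;5 20 -20 94 -0.035 -0.005 -0.035;5 16 -20 94 -0.035 -0.005 -0.035;5 16 -20 94 -0.035 -0.005 -0.035'
```

```text
clock: 10.65
tool_pos: [656.1, 260.9, 136.5]
ee_rot: [[-0.99, -0.142, 0.005], [-0.142, 0.99, -0.003], [-0.005, -0.004, -1.0]]
contact_force: [-0.1, -0.4, -0.6]
opening: 4.8
finger_force: 0.0
```

Run:
```python
from h import *
go(422.5,287.5,110,-.33)
```

```text
d 227.6 59.6 25.2 r 0.002 0.007 2.043 rows 10.9
```

```bash
python3 -m inch '85 60 20 -10 0 0 0;85 120 40 0 0 0 0.2;85 180 50 20 0 0 0.4;85 228 60 25 0 0.007 2.043;85 228 60 25 0 0.007 2.043;85 228 60 25 0 0.007 2.043;85 228 60 25 0 0.007 2.043;85 228 60 25 0 0.007 2.043;85 228 60 25 0 0.007 2.043;85 228 60 25 0 0.007 2.043;85 228 60 25 0 0.007 2.043;85 228 60 25 0 0.007 2.043'
python3 - <<'E'
from h import *
s=get_state();p=get_image("wrist");k=2.0
go(422.5,287.5,110,-.33)
A=crop(p,220,60,200,200,k);o=np.array([220,60])
for z,c in((0,(0,0,255)),(20,(0,255,0))): draw(A,p,s,place(D(),423,287.5,-.33,z),k,o,c)
q=get_image("side");B=crop(q,230,180,100,100,4)
m=boxmodel(592.5,254.5,.145,1.7)
for n,c in(("rim",(0,0,255)),("low",(0,255,0))): draw(B,q,s,m[n],4,np.array([230,180]),c)
cv2.imwrite("pics/m5.png",np.hstack([A,B]))
marks(p,s,["toothless_cast"])
E
```

```text
clock: 12.15
tool_pos: [421.6, 287.8, 110.3]
ee_rot: [[0.329, 0.944, 0.002], [0.944, -0.329, 0.001], [0.001, 0.001, -1.0]]
contact_force: [0.3, 0.5, 0.1]
opening: 84.9
finger_force: 0.0
d 0.0 0.9 0.3 r 0.001 -0.001 -0.012 rows 0.1
toothless_cast [(0.77, array([328.4, 207.2]), array([424.6, 286.5]))]
```

View pics/m5.png

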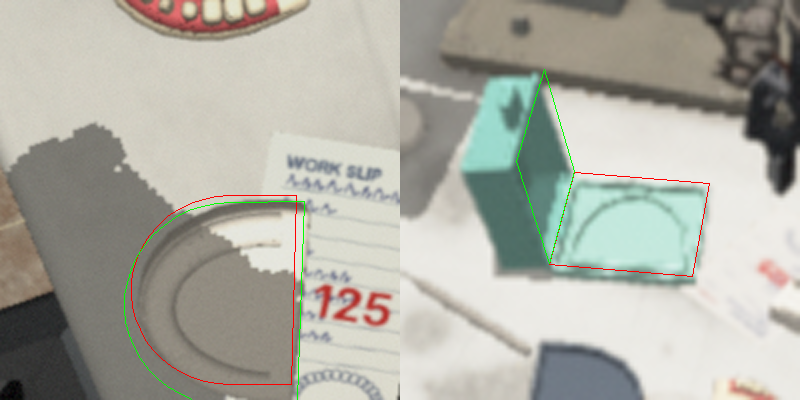

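Cast outline fits the model well (heel edge col ~302, sides rows 203/385); the side view shows the lid fully open and the D rim clear. Grasp the cast.

```bash
python3 -m inch '85 0 2 50 0 0 -0.012;85 0 2 80 0 0 -0.012;85 0 2 88 0 0 -0.012;85 0 2 88 0 0 -0.012;40 0 2 88 0 0 -0.012;40 0 2 88 0 0 -0.012;40 0 2 88 0 0 -0.012;40 0 2 88 0 0 -0.012'
python3 - <<'E'
from h import *
s=get_state();p=get_image("wrist");cv2.imwrite("pics/m6.png",crop(p,170,100,300,250,2))
E
```

```text
clock: 13.3
tool_pos: [425.6, 287.5, 24.0]
ee_rot: [[0.313, 0.95, 0.005], [0.95, -0.313, 0.001], [0.002, 0.004, -1.0]]
contact_force: [-2.1, -2.3, 10.6]
opening: 58.2
finger_force: 61.6
```

View pics/m6.png

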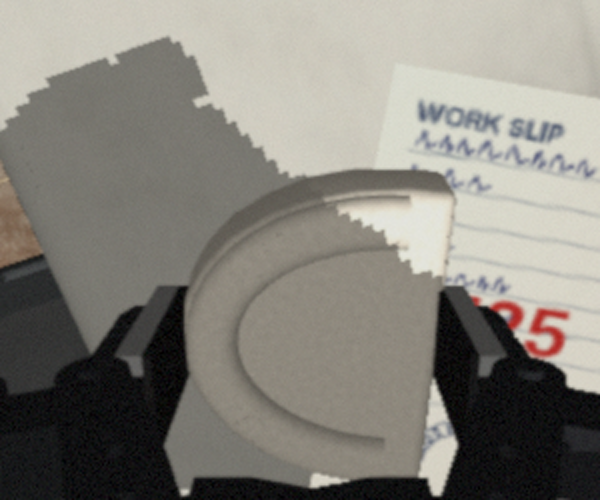

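Run:
```python
from h import *
s=get_state();p=get_image("wrist");R=np.array(s["ee_rot"])
a,b=ray(p,(397.5,197.5),20,s),ray(p,(379,338.5),20,s)
h=(a+b)/2;print(a,b,h, "tool frame heel mid",R.T@(h-s["tool_pos"]),R.T@(a-s["tool_pos"]),R.T@(b-s["tool_pos"]))
go(570,185,150,-.318)
```

```text
[466.2 309.9  20. ] [439.6 244.2  20. ] [452.9 277.   20. ] tool frame heel mid [-1.3 29.2  4.1] [34.  31.5  4.2] [-36.7  26.8   4. ]
d -51.8 169.7 -125.4 r 0.004 -0.002 -0.000 rows 3.5
```

```bash
python3 -m inch '40 0 0 -60 0 0 0;40 0 0 -90 0 0 0;40 -52 170 -126 0 0 0;40 -52 170 -126 0 0 0;40 -52 170 -126 0 0 0;40 -52 170 -126 0 0 0;40 -52 170 -126 0 0 0'
python3 - <<'E'
from h import *
import pickle
s=get_state();p=get_image("wrist");pickle.dump((s,p),open("v4.pkl","wb"))
o=np.array([200,30]);k=2.5;A=crop(p,*o,240,220,k)
m=boxmodel(592.5,254.5,.145,1.7)
draw(A,p,s,m["rim"],k,o,(0,0,255));draw(A,p,s,m["base"],k,o,(255,0,0));draw(A,p,s,m["low"],k,o,(0,255,255));draw(A,p,s,place(D(74,87),592.5,254.5,.145+np.pi/2,10),k,o,(0,255,0))
cv2.imwrite("pics/m7.png",A);marks(p,s,["box"])
E
```

```text
clock: 14.28
tool_pos: [568.9, 184.5, 148.2]
ee_rot: [[0.314, 0.95, 0.001], [0.95, -0.314, -0.0], [-0.0, 0.001, -1.0]]
contact_force: [-1.2, 0.0, -0.9]
opening: 57.4
finger_force: 64.9
box [(0.78, array([325.4, 112.6]), array([592.3, 252.6]))]
```

View pics/m7.png

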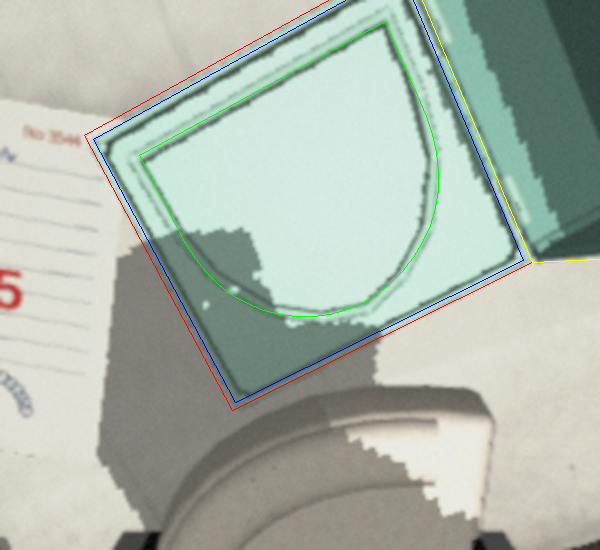

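```bash
python3 - <<'E'
from h import *
go(592.5,254.5,110,1.78)
E
python3 -m inch '40 0 0 0 0 0 -2.098;40 0 0 0 0 0 -2.098;40 0 0 0 0 0 -2.098;40 0 0 0 0 0 -2.098;40 0 0 0 0 0 -2.098;40 0 0 0 0 0 -2.098;40 0 0 0 0 0 -2.098;40 0 0 0 0 0 -2.098;40 0 0 0 0 0 -2.098;40 0 0 0 0 0 -2.098;40 0 0 0 0 0 -2.098;40 0 0 0 0 0 -2.098'
python3 - <<'E'
from h import *
go(592.5,254.5,110,1.78)
go(592.5,254.5,28,1.78)
E
```

```text
d 73.4 1.3 38.0 r -0.000 0.001 -2.098 rows 11.2
clock: 15.88
tool_pos: [568.6, 185.5, 148.1]
ee_rot: [[-0.978, -0.209, 0.001], [-0.209, 0.978, -0.001], [-0.001, -0.001, -1.0]]
contact_force: [-0.6, 0.0, -1.4]
opening: 57.4
finger_force: 64.9
d -37.7 62.5 38.1 r -0.001 0.001 0.001 rows 1.3
d -37.7 62.6 120.1 r -0.001 0.001 0.001 rows 2.2
```

```bash
python3 -m inch '40 -38 63 38 0 0 0;40 -38 63 38 0 0 0;40 -38 63 70 0 0 0;40 -38 63 100 0 0 0;40 -38 63 114 0 0 0;40 -38 63 120 0 0 0;40 -38 63 120 0 0 0;40 -38 63 120 0 0 0'
```

```text
clock: 16.88
tool_pos: [594.6, 254.0, 29.4]
ee_rot: [[-0.978, -0.207, 0.004], [-0.207, 0.978, 0.0], [-0.004, -0.001, -1.0]]
contact_force: [-0.4, 0.0, -2.1]
opening: 57.9
finger_force: 64.8
```

```bash
python3 -m inch '40 2 0 1 0 0 0;40 2 0 2 0 0 0;40 2 0 2 0 0 0;85 2 0 2 0 0 0;85 2 0 2 0 0 0;85 2 0 -60 0 0 0;85 2 0 -100 0 0 0;85 2 0 -100 0 0 0'
python3 - <<'E'
from h import *
import pickle
s=get_state();p=get_image("wrist")
o=np.array([200,90]);k=2;A=crop(p,*o,240,220,k)
draw(A,p,s,boxmodel(592.5,254.5,.145,1.7)["rim"],k,o,(0,0,255));draw(A,p,s,place(D(74,87),592.5,254.5,.145+np.pi/2,10),k,o,(0,255,0));draw(A,p,s,place(D(64,77),592.5,254.5,.145+np.pi/2,23),k,o,(255,0,0))
cv2.imwrite("pics/m8.png",A);marks(p,s,["toothless_cast"],3)
go(452.5,408.5,130,.126)
E
```

```text
clock: 17.88
tool_pos: [593.8, 254.2, 132.3]
ee_rot: [[-0.978, -0.207, 0.009], [-0.207, 0.978, 0.002], [-0.009, -0.0, -1.0]]
contact_force: [-0.6, -0.6, -0.1]
opening: 84.6
finger_force: 0.0
toothless_cast [(0.65, array([320.8, 196.1]), array([592.8, 250.7]))]
d 104.0 180.4 -2.3 r 0.001 0.002 1.653 rows 8.8
```

View pics/m8.png

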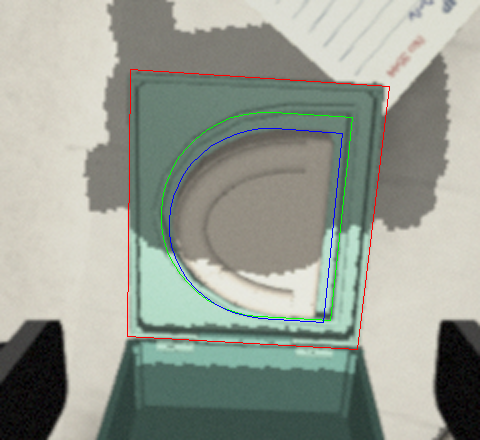

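```bash
python3 -m inch '85 40 50 -2 0 0 0;85 80 100 -2 0 0 0.15;85 104 140 -2 0 0 0.4;85 104 180 -2 0 0 1.653;85 104 180 -2 0 0 1.653;85 104 180 -2 0 0 1.653;85 104 180 -2 0 0 1.653;85 104 180 -2 0 0 1.653;85 104 180 -2 0 0 1.653;85 104 180 -2 0 0 1.653;85 104 180 -2 0 0 1.653'
python3 - <<'E'
from h import *
s=get_state();p=get_image("wrist");o=np.array([200,60]);k=2;A=crop(p,*o,240,220,k)
for z,c in((0,(0,0,255)),(6,(0,255,0))): draw(A,p,s,place(D(63,76),452.5,408.5,.126,z),k,o,c)
cv2.imwrite("pics/m9.png",A);marks(p,s,["denture","denture_toe"],0)
go(452.5,408.5,130,.126)
E
```

```text
clock: 19.35
tool_pos: [452.1, 407.6, 128.1]
ee_rot: [[-0.127, 0.992, -0.001], [0.992, 0.127, -0.002], [-0.002, -0.001, -1.0]]
contact_force: [0.2, 0.4, -0.2]
opening: 84.9
finger_force: 0.0
denture [(0.7, array([327.7, 197.1]), array([454.4, 410.9]))]
denture_toe [(0.63, array([295.8, 199.9]), array([428.1, 405.1]))]
d 0.6 0.1 -1.1 r 0.000 0.001 0.003 rows 0.0
```

View pics/m9.png

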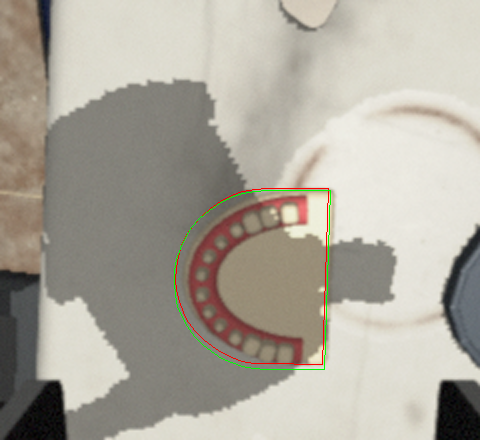

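```bash
python3 -m inch '85 0 1 60 0 0 0;85 0 1 100 0 0 0;85 0 1 115 0 0 0;85 0 1 115 0 0 0;85 0 1 115 0 0 0;40 0 1 115 0 0 0;40 0 1 115 0 0 0;40 0 1 115 0 0 0;40 0 1 115 0 0 0'
```

```text
clock: 20.62
tool_pos: [455.7, 409.4, 21.6]
ee_rot: [[-0.126, 0.992, 0.007], [0.992, 0.126, 0.003], [0.002, 0.008, -1.0]]
contact_force: [-6.0, -7.1, 40.5]
opening: 40.1
finger_force: 20.1
```

The fingers slid over the denture (opening 40). Reopen, rise, and re-measure.

```bash
python3 -m inch '85 0 0 -4 0 0 0;85 0 0 -4 0 0 0;85 0 0 -4 0 0 0;85 0 0 -60 0 0 0;85 0 0 -115 0 0 0;85 0 0 -115 0 0 0;85 0 0 -115 0 0 0'
python3 - <<'E'
from h import *
s=get_state();p=get_image("wrist");import pickle;pickle.dump((s,p),open("v5.pkl","wb"))
marks(p,s,["denture","denture_toe"],0);print([d["extent"] for d in search_frame("denture",p)][:1])
hsv=cv2.cvtColor(p["frame"],cv2.COLOR_RGB2HSV);m=((hsv[...,0]<8)|(hsv[...,0]>172))&(hsv[...,1]>110);m[300:]=0;m=m.astype(np.uint8)
n,l,st,c=cv2.connectedComponentsWithStats(m);i=1+np.argsort(-st[1:,4])[:3]
for j in i:print(st[j],c[j])
j=i[0];cn=max(cv2.findContours((l==j).astype(np.uint8),0,2)[0],key=cv2.contourArea)
P=np.array([ray(p,q,8,s)[:2] for q in cn[:,0]]);print("rect",cv2.minAreaRect(P.astype(np.float32)));print(P.min(0),P.max(0))
E
```

```text
clock: 21.5
tool_pos: [453.2, 407.9, 128.8]
ee_rot: [[-0.126, 0.992, 0.0], [0.992, 0.126, -0.002], [-0.002, 0.0, -1.0]]
contact_force: [-0.2, 0.3, -0.3]
opening: 85.0
finger_force: 0.0
denture [(0.69, array([320.2, 198.2]), array([449.6, 409.4]))]
denture_toe [(0.7, array([291.2, 196.8]), array([425.2, 407.5]))]
[[280.9, 152.8, 363.2, 244.4]]
[288 157  59  84 784] [310.7 195.7]
[333 170   2   2   3] [333.3 170.7]
[311 231   2   2   3] [311.7 231.7]
rect ((446.4285888671875, 410.06158447265625), (46.26091384887695, 70.03496551513672), 5.849084377288818)
[423.  377.4] [472.7 447.1]
```

```bash
python3 - <<'E'
from h import *
go(450,408.8,11,.11)
E
python3 -m inch '75 0 -3 60 0 0 0;75 0 -3 100 0 0 0;75 0 -3 113 0 0 0.016;75 0 -3 117 0 0 0.016;75 0 -3 117 0 0 0.016;75 0 -3 117 0 0 0.016'
```

```text
d 1.7 -2.8 117.0 r -0.001 0.002 0.016 rows 1.9
clock: 22.45
tool_pos: [451.8, 408.4, 14.4]
ee_rot: [[-0.11, 0.994, 0.004], [0.994, 0.11, 0.001], [0.001, 0.004, -1.0]]
contact_force: [-0.0, 0.4, 0.0]
opening: 74.9
finger_force: 0.0
```

```bash
python3 -m inch '75 0 -2 4 0 0 0;75 0 -2 4 0 0 0;75 0 -2 4 0 0 0;75 0 -2 4 0 0 0'
```

```text
clock: 22.95
tool_pos: [449.1, 407.7, 8.9]
ee_rot: [[-0.11, 0.994, 0.002], [0.994, 0.11, -0.0], [-0.001, 0.002, -1.0]]
contact_force: [-0.0, 0.1, 0.5]
opening: 75.0
finger_force: 0.0
```

```bash
python3 -m inch '75 0 1 -1 0 0 0;68 0 1 -1 0 0 0;60 0 1 -1 0 0 0;50 0 1 -1 0 0 0;50 0 1 -1 0 0 0;50 0 1 -1 0 0 0'
```

```text
clock: 23.7
tool_pos: [450.1, 408.4, 12.5]
ee_rot: [[-0.11, 0.994, 0.003], [0.994, 0.11, 0.001], [0.001, 0.003, -1.0]]
contact_force: [-4.2, -1.9, 18.3]
opening: 58.4
finger_force: 65.8
```

```bash
python3 -m inch '50 0 0 -30 0 0 0;50 0 0 -80 0 0 0;50 0 0 -138 0 0 0;50 0 0 -138 0 0 0;50 0 0 -138 0 0 0'
python3 - <<'E'
from h import *
s=get_state();p=get_image("wrist");marks(p,s,["denture","denture_toe"],s["tool_pos"][2]-11)
go(570,185,150,-.318)
E
```

```text
clock: 24.32
tool_pos: [449.3, 407.5, 147.3]
ee_rot: [[-0.11, 0.994, 0.001], [0.994, 0.11, -0.001], [-0.001, 0.001, -1.0]]
contact_force: [0.1, 0.0, -0.6]
opening: 58.3
finger_force: 64.1
denture [(0.69, array([320.4, 259.2]), array([447.6, 409.1]))]
denture_toe [(0.76, array([266.2, 258.6]), array([421.9, 406.6]))]
d -234.2 95.8 -3.6 r -0.001 0.003 0.428 rows 4.0
```

```bash
python3 -m inch '50 -234 96 -4 0 0 0.428;50 -234 96 -4 0 0 0.428;50 -234 96 -4 0 0 0.428;50 -234 96 -4 0 0 0.428;50 -234 96 -4 0 0 0.428;50 -234 96 -4 0 0 0.428;50 -234 96 -4 0 0 0.428'
python3 - <<'E'
from h import *
import pickle
s=get_state();p=get_image("wrist");pickle.dump((s,p),open("v6.pkl","wb"));print(s["tool_pos"])
hsv=cv2.cvtColor(p["frame"],cv2.COLOR_RGB2HSV)
box=boxmodel(592.5,254.5,.145,1.7)["rim"]
roi=np.zeros((400,640),np.uint8);q=place(np.array([[-52,-46],[52,-46],[52,46],[-52,46]]),592.5,254.5,.145,11);cv2.fillPoly(roi,[np.array([proj(p,X,s) for X in q]).round().astype(int)],1)
S=hsv[...,1];print(np.histogram(S[roi>0],bins=16,range=(0,160))[0])
for th in(35,45):
    m=((S<th)&(roi>0)).astype(np.uint8);m=cv2.morphologyEx(m,cv2.MORPH_OPEN,np.ones((3,3)))
    n,l,st,c=cv2.connectedComponentsWithStats(m);j=1+np.argmax(st[1:,4]);print(st[j])
    cn=max(cv2.findContours((l==j).astype(np.uint8),0,2)[0],key=cv2.contourArea)
    P=np.array([ray(p,u,20,s)[:2] for u in cn[:,0]]);c,sn=np.cos(1.716),np.sin(1.716)
    Q=(P-[592.5,254.5])@np.array([[c,-sn],[sn,c]]);print("cast axes min/max",Q.min(0),Q.max(0))
    hh=Q[Q[:,0]>Q[:,0].max()-6];hh=hh[np.abs(hh[:,1])<30];print("heel line",np.polyfit(hh[:,1],hh[:,0],1).round(3))
marks(p,s,["toothless_cast","denture","denture_toe"],3)
E
```

```text
clock: 25.35
tool_pos: [570.0, 187.1, 151.6]
ee_rot: [[0.311, 0.95, 0.0], [0.95, -0.311, -0.001], [-0.0, 0.0, -1.0]]
contact_force: [-0.3, 0.4, -0.5]
opening: 57.9
finger_force: 64.1
[570.  187.1 151.6]
[3521 1222 3782 1804 4470  225   29    5    0    0    0    0    0    0
    0    0]
[ 262   48  107  107 7223]
cast axes min/max [-34.6 -39.9] [34.5 40.6]
heel line [-0.  33.3]
[  245    30   157   134 11082]
cast axes min/max [-44.9 -50.5] [44.8 50.5]
heel line [ 0.  42.6]
toothless_cast [(0.79, array([327.6, 115.3]), array([594.2, 252.6]))]
denture [(0.89, array([321. , 255.3]), array([548.6, 132. ]))]
denture_toe [(0.9, array([264.2, 258.7]), array([495.7, 145.6]))]
```

Run:
```python
from h import *
import pickle
s,p=pickle.load(open("v6.pkl","rb"))
hsv=cv2.cvtColor(p["frame"],cv2.COLOR_RGB2HSV);S=hsv[...,1]
roi=np.zeros((400,640),np.uint8);q=place(np.array([[-52,-46],[52,-46],[52,46],[-52,46]]),592.5,254.5,.145,11);cv2.fillPoly(roi,[np.array([proj(p,X,s) for X in q]).round().astype(int)],1)
o=[]
for th in(12,16,20):
    m=((S<th)&(roi>0)).astype(np.uint8)
    n,l,st,c=cv2.connectedComponentsWithStats(m);j=1+np.argmax(st[1:,4]);print(th,st[j])
    cn=max(cv2.findContours((l==j).astype(np.uint8),0,2)[0],key=cv2.contourArea)
    P=np.array([ray(p,u,20,s)[:2] for u in cn[:,0]]);c,sn=np.cos(1.716),np.sin(1.716)
    Q=(P-[592.5,254.5])@np.array([[c,-sn],[sn,c]]);print("cast axes min/max",Q.min(0),Q.max(0))
    hh=Q[Q[:,0]>Q[:,0].max()-7];hh=hh[np.abs(hh[:,1])<30];print("heel line",np.polyfit(hh[:,1],hh[:,0],1)*1000,np.percentile(hh[:,0],[10,50,90]))
    o.append(cv2.resize(m[20:170,230:420]*255,None,fx=2,fy=2))
cv2.imwrite("pics/x.png",np.hstack(o))
```

```text
12 [ 273   60   89   87 3983]
cast axes min/max [-26.2 -35.7] [26.8 33.2]
heel line [  -10.6 26019.4] [25.7 26.1 26.6]
16 [ 272   59   91   89 4361]
cast axes min/max [-26.9 -36.2] [27.4 33.6]
heel line [    1.4 26770.8] [26.4 26.7 27.1]
20 [ 272   57   92   91 4613]
cast axes min/max [-27.3 -36.6] [29.8 33.9]
heel line [  -10.3 27825.1] [26.9 27.4 29. ]
```

```bash
python3 - <<'E'
from h import *
import pickle
s,p=pickle.load(open("v6.pkl","rb"));R=s["ee_rot"];R=np.array(R)
for uv in((321,255.3),(264.2,258.7)):
    print(R.T@(ray(p,uv,s["tool_pos"][2]-11,s)-s["tool_pos"]))
hsv=cv2.cvtColor(p["frame"],cv2.COLOR_RGB2HSV);m=((hsv[...,0]<8)|(hsv[...,0]>172))&(hsv[...,1]>110);m[:150]=0;m[370:]=0
n,l,st,c=cv2.connectedComponentsWithStats(m.astype(np.uint8));j=1+np.argmax(st[1:,4]);print(st[j])
cn=max(cv2.findContours((l==j).astype(np.uint8),0,2)[0],key=cv2.contourArea)
P=np.array([(R.T@(ray(p,u,s["tool_pos"][2]-3,s)-s["tool_pos"]))[:2] for u in cn[:,0]]);print(P.min(0),P.max(0),cv2.minAreaRect(P.astype(np.float32)))
E
python3 -m inch '50 0 0 0 0 0 -2.034;50 0 0 0 0 0 -2.034;50 0 0 0 0 0 -2.034;50 0 0 0 0 0 -2.034;50 0 0 0 0 0 -2.034;50 0 0 0 0 0 -2.034;50 0 0 0 0 0 -2.034;50 0 0 0 0 0 -2.034;50 0 0 0 0 0 -2.034;50 0 0 0 0 0 -2.034;50 0 0 0 0 0 -2.034;50 0 0 0 0 0 -2.034'
```

```text
[ 4.  -1.4 11. ]
[  2.2 -28.4  11. ]
[ 262  189  108  143 2705]
[-31.7 -27.9] [38.  19.4] ((3.286724090576172, -4.317218780517578), (69.6620864868164, 47.1629753112793), 0.35508665442466736)
clock: 27.05
tool_pos: [570.7, 186.3, 152.2]
ee_rot: [[-0.99, -0.144, 0.002], [-0.144, 0.99, -0.001], [-0.002, -0.001, -1.0]]
contact_force: [0.7, 0.0, -0.4]
opening: 58.2
finger_force: 64.1
```

Run:
```python
from h import *
go(597.1,254.5,60,1.716)
```

```text
d -35.8 63.8 92.2 r -0.001 0.002 -0.000 rows 1.9
```

```bash
python3 -m inch '50 -36 64 20 0 0 0;50 -36 64 40 0 0 0;50 -36 64 80 0 0 0;50 -36 64 92 0 0 0;50 -36 64 106 0 0 0;50 -36 64 112 0 0 0;50 -36 64 112 0 0 0;50 -36 64 112 0 0 0;50 -36 64 112 0 0 0;50 -36 64 112 0 0 0'
```

```text
clock: 28.3
tool_pos: [597.6, 254.3, 40.6]
ee_rot: [[-0.989, -0.145, 0.002], [-0.145, 0.989, -0.0], [-0.002, -0.001, -1.0]]
contact_force: [0.4, -0.5, -0.3]
opening: 57.9
finger_force: 64.2
```

```bash
python3 -m inch '50 0 0 2 0 0 0;50 0 0 3 0 0 0;50 0 0 3 0 0 0;50 0 0 3 0 0 0'; python3 -m inch '50 0 0 1 0 0 0;50 0 0 2 0 0 0;50 0 0 2 0 0 0;50 0 0 2 0 0 0'
```

```text
clock: 28.8
tool_pos: [597.5, 254.2, 37.1]
ee_rot: [[-0.989, -0.145, 0.002], [-0.145, 0.989, -0.001], [-0.002, -0.001, -1.0]]
contact_force: [-0.7, -0.5, -0.2]
opening: 58.0
finger_force: 64.2
clock: 29.3
tool_pos: [597.5, 254.3, 35.7]
ee_rot: [[-0.989, -0.145, 0.002], [-0.145, 0.989, -0.0], [-0.002, -0.001, -1.0]]
contact_force: [-1.2, -0.9, 5.6]
opening: 57.8
finger_force: 64.7
```

```bash
python3 -m inch '66 0 0 0 0 0 0;85 0 0 0 0 0 0;85 0 0 0 0 0 0;85 0 0 -50 0 0 0;85 0 0 -100 0 0 0;85 0 0 -100 0 0 0;85 0 0 -100 0 0 0'
python3 - <<'E'
from h import *
import pickle
s=get_state();p=get_image("wrist");pickle.dump((s,p),open("v7.pkl","wb"))
marks(p,s,["denture","denture_toe","toothless_cast"],23)
hsv=cv2.cvtColor(p["frame"],cv2.COLOR_RGB2HSV);m=((hsv[...,0]<8)|(hsv[...,0]>172))&(hsv[...,1]>110);m[300:]=0
n,l,st,c=cv2.connectedComponentsWithStats(m.astype(np.uint8));j=1+np.argmax(st[1:,4])
cn=max(cv2.findContours((l==j).astype(np.uint8),0,2)[0],key=cv2.contourArea)
P=np.array([ray(p,u,31,s)[:2] for u in cn[:,0]]);c,sn=np.cos(1.716),np.sin(1.716)
Q=(P-[592.5,254.5])@np.array([[c,-sn],[sn,c]]);print("gum in cast axes",Q.min(0),Q.max(0),cv2.minAreaRect(Q.astype(np.float32)))
o=np.array([200,90]);k=3.3;A=crop(p,*o,240,180,k)
draw(A,p,s,place(D(63,76),593.9,254,1.716,29),k,o,(0,255,0))
cv2.imwrite("pics/m10.png",A)
go(450,30,280,np.pi/2)
E
```

```text
clock: 30.18
tool_pos: [596.9, 254.2, 134.6]
ee_rot: [[-0.989, -0.145, 0.001], [-0.145, 0.989, -0.001], [-0.001, -0.001, -1.0]]
contact_force: [0.5, 0.7, -1.1]
opening: 85.1
finger_force: 0.0
denture [(0.64, array([321.7, 204.5]), array([596.8, 251.8]))]
denture_toe [(0.83, array([291.1, 208.4]), array([603.5, 228.2]))]
toothless_cast []
gum in cast axes [-28.4 -39.2] [18.6 31.5] ((-5.079742431640625, -3.514026641845703), (70.71829986572266, 46.44664001464844), 89.07124328613281)
d 177.7 -200.6 -146.0 r -0.001 -0.001 0.145 rows 4.9
```

Run:
```python
from h import *
import pickle
s,p=pickle.load(open("v7.pkl","rb"))
s8=dict(tool_pos=np.array([593.8,254.2,132.3]),ee_rot=np.array([[-.978,-.207,.009],[-.207,.978,.002],[-.009,0,-1.]]))
A=cv2.imread("pics/m8.png");hsv=cv2.cvtColor(A,cv2.COLOR_BGR2HSV);m=((hsv[...,1]<18)).astype(np.uint8)
roi=np.zeros(m.shape,np.uint8);q=place(np.array([[-50,-44],[50,-44],[50,44],[-50,44]]),592.5,254.5,.145,11)
cv2.fillPoly(roi,[((np.array([proj(p,X,s8) for X in q])-[200,90])*2).round().astype(int)],1);m&=roi
m=cv2.morphologyEx(m,cv2.MORPH_OPEN,np.ones((5,5)))
n,l,st,c=cv2.connectedComponentsWithStats(m);j=1+np.argmax(st[1:,4]);print(st[j])
v,u=np.nonzero(l==j);P=np.array([ray(p,(a/2+200,b/2+90),20,s8)[:2] for a,b in zip(u[::7],v[::7])])
c,sn=np.cos(1.716),np.sin(1.716);Q=(P-[592.5,254.5])@np.array([[c,-sn],[sn,c]]);print(np.percentile(Q,[.5,99.5],axis=0),Q.mean(0))
```

```text
[ 196  260  119   54 2810]
[[-20.  -36.4]
 [ 26.8 -16.4]] [  8.3 -26.8]
```

View pics/m10.png

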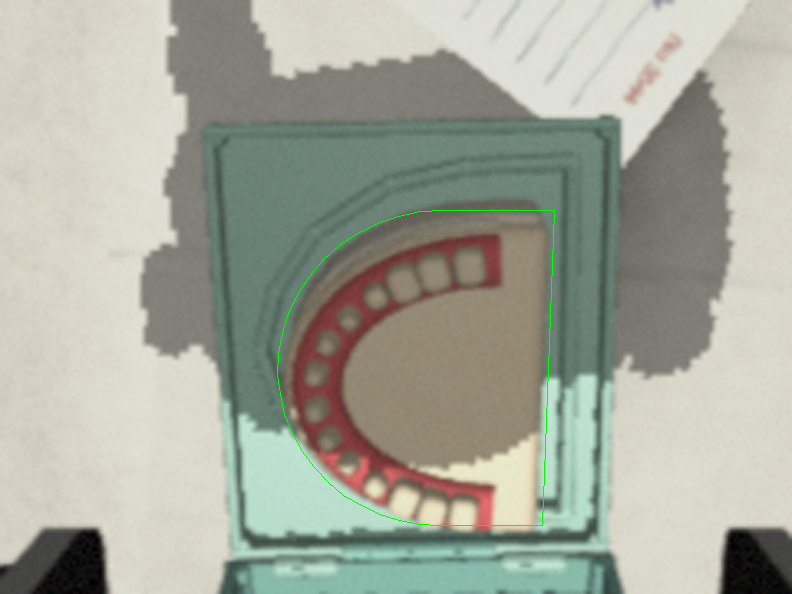

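The denture sits on the cast, toe to toe (toe left at (290,370)), but about 2–3 mm low in the picture (towards the hinge): a sliver of cast shows at rows 200–222. I regrip and shift it 2 mm.

```bash
python3 -m inch '76 0 0 50 0 0 0;76 0 0 85 0 0 0;76 0 0 98 0 0 0;76 0 0 99 0 0 0;76 0 0 99 0 0 0;76 0 0 99 0 0 0;50 0 0 99 0 0 0;50 0 0 99 0 0 0;50 0 0 99 0 0 0;50 0 0 99 0 0 0'; python3 -m inch '50 0 0 -3 0 0 0;50 0 0 -3 0 0 0;50 3 0 -3 0 0 0;50 3 0 -3 0 0 0;50 3 0 -2 0 0 0;50 3 0 0 0 0 0;50 3 0 1 0 0 0;50 3 0 1 0 0 0;50 3 0 1 0 0 0'
```

```text
clock: 31.62
tool_pos: [598.1, 254.8, 38.1]
ee_rot: [[-0.989, -0.145, 0.004], [-0.145, 0.989, 0.0], [-0.004, -0.0, -1.0]]
contact_force: [-2.7, 1.3, 7.8]
opening: 56.7
finger_force: 58.2
clock: 32.75
tool_pos: [594.5, 253.8, 38.1]
ee_rot: [[-0.989, -0.145, 0.003], [-0.145, 0.989, -0.001], [-0.003, -0.001, -1.0]]
contact_force: [-7.8, -2.0, 20.2]
opening: 56.5
finger_force: 64.4
```

```bash
python3 -m inch '66 0 0 -1 0 0 0;85 0 0 -1 0 0 0;85 0 0 -1 0 0 0;85 0 0 -50 0 0 0;85 0 0 -97 0 0 0;85 0 0 -97 0 0 0;85 0 0 -97 0 0 0'
cat > gum.py <<'E'
from h import *
s=get_state();p=get_image("wrist")
marks(p,s,["denture","denture_toe"],23)
hsv=cv2.cvtColor(p["frame"],cv2.COLOR_RGB2HSV);m=((hsv[...,0]<8)|(hsv[...,0]>172))&(hsv[...,1]>110);m[300:]=0
n,l,st,c=cv2.connectedComponentsWithStats(m.astype(np.uint8));j=1+np.argmax(st[1:,4]);print(st[j])
cn=max(cv2.findContours((l==j).astype(np.uint8),0,2)[0],key=cv2.contourArea)
P=np.array([ray(p,u,31,s)[:2] for u in cn[:,0]]);c,sn=np.cos(1.716),np.sin(1.716)
Q=(P-[592.5,254.5])@np.array([[c,-sn],[sn,c]]);print("gum in cast axes",Q.min(0),Q.max(0),cv2.minAreaRect(Q.astype(np.float32)))
E
python3 gum.py
```

```text
clock: 33.62
tool_pos: [593.9, 253.7, 131.4]
ee_rot: [[-0.989, -0.145, 0.001], [-0.145, 0.989, -0.001], [-0.0, -0.001, -1.0]]
contact_force: [-1.4, 0.6, 0.1]
opening: 84.9
finger_force: 0.0
denture [(0.85, array([321.6, 203.5]), array([592.2, 251. ]))]
denture_toe [(0.64, array([289.4, 204.9]), array([596.9, 226.4]))]
[288 162  64  89 945]
gum in cast axes [-28.6 -34.8] [18.3 34.2] ((-5.228357315063477, -0.13264083862304688), (69.00590515136719, 46.8283805847168), 89.67015075683594)
```

Run:
```python
from h import *
m=boxmodel(592.5,254.5,.145,1.7)["tabmid"];go(m[0],m[1],200,1.716);go(m[0],m[1],m[2]+6,1.716)
a0=1.7515
for i in range(12):
    f=a0+(.045-a0)*(i+1)/12;print(np.round(126.2*(np.cos(f)-np.cos(a0))),np.round(-126.2*(np.sin(f)-np.sin(a0))))
```

```text
d -77.7 0.9 -69.8 r -0.001 -0.002 0.000 rows 1.7
d -77.8 1.0 -11.4 r -0.001 -0.002 0.000 rows 1.3
18.0 -2.0
36.0 -1.0
53.0 2.0
70.0 7.0
87.0 15.0
101.0 25.0
114.0 38.0
126.0 51.0
135.0 67.0
142.0 83.0
147.0 101.0
149.0 118.0
```

```bash
python3 -m inch '60 0 1 -50 0 0 0;60 -30 1 -70 0 0 0;60 -78 1 -70 0 0 0;60 -78 1 -70 0 0 0;60 -78 1 -40 0 0 0;60 -78 1 -11 0 0 0;60 -78 1 -11 0 0 0;60 -78 1 -11 0 0 0;15 -78 1 -11 0 0 0;15 -78 1 -11 0 0 0;15 -78 1 -11 0 0 0;15 -78 1 -11 0 0 0'
```

```text
clock: 35.28
tool_pos: [671.9, 267.1, 144.9]
ee_rot: [[-0.989, -0.145, 0.004], [-0.145, 0.989, 0.001], [-0.005, 0.0, -1.0]]
contact_force: [-0.4, 3.7, 6.7]
opening: 24.2
finger_force: 60.0
```

```bash
python3 -m inch '15 18 0 -2 0 0 0;15 36 0 -1 0 0 0;15 53 0 2 0 0 0;15 70 0 7 0 0 0;15 87 0 15 0 0 0;15 101 0 25 0 0 0;15 114 0 38 0 0 0;15 126 0 51 0 0 0;15 135 0 67 0 0 0;15 142 0 83 0 0 0;15 147 0 101 0 0 0;15 149 0 118 0 0 0'; python3 -m inch '15 0 0 1 0 0 0;15 0 0 2 0 0 0'
```

```text
clock: 36.78
tool_pos: [523.4, 242.8, 25.0]
ee_rot: [[-0.989, -0.145, 0.001], [-0.145, 0.989, -0.003], [-0.0, -0.003, -1.0]]
contact_force: [50.8, -7.3, -18.3]
opening: 23.9
finger_force: 161.1
clock: 37.02
tool_pos: [523.6, 243.0, 22.9]
ee_rot: [[-0.989, -0.151, 0.0], [-0.151, 0.989, -0.004], [0.001, -0.004, -1.0]]
contact_force: [-1.5, -7.5, 1.8]
opening: 24.0
finger_force: 165.1
```

```bash
python3 -m inch '15 0 0 2 0 0 0;15 0 0 2 0 0 0;15 0 0 2 0 0 0'; python3 -m inch '60 0 0 0 0 0 0;60 0 0 0 0 0 0;60 0 0 -40 0 0 0;60 40 0 -90 0 0 0;85 80 0 -120 0 0 0;85 80 0 -120 0 0 0;85 80 0 -120 0 0 0'
python3 - <<'E'
from h import *
import pickle
s=get_state();p=get_image("wrist");pickle.dump((s,p),open("v8.pkl","wb"))
hsv=cv2.cvtColor(p["frame"],cv2.COLOR_RGB2HSV);m=((abs(hsv[...,0].astype(int)-80)<14)&(hsv[...,1]>40)).astype(np.uint8)
n,l,st,c=cv2.connectedComponentsWithStats(m);print(st[1+np.argsort(-st[1:,4])[:2]])
for lid in(0,.05,.1,.15):
    b=boxmodel(592.5,254.5,.145,lid);print(lid,[proj(p,X,s).round(1).tolist() for X in np.vstack([b["tab"][2:],b["top"][[0,3]]])])
v,u=np.nonzero(m);
for cc in range(270,340,6):
    w=v[u==cc];print(cc,w.min() if len(w) else None,end="; ")
go(430,-60,300,np.pi/2)
E
```

```text
clock: 37.4
tool_pos: [523.3, 243.0, 21.2]
ee_rot: [[-0.989, -0.151, -0.0], [-0.151, 0.989, -0.005], [0.001, -0.004, -1.0]]
contact_force: [-2.4, -8.4, 2.3]
opening: 23.9
finger_force: 165.6
clock: 38.28
tool_pos: [445.2, 233.2, 141.0]
ee_rot: [[-0.989, -0.145, 0.003], [-0.145, 0.989, -0.0], [-0.003, -0.0, -1.0]]
contact_force: [-0.7, -0.2, -0.9]
opening: 85.3
finger_force: 0.0
[[ 255  285  133   68 5976]
 [ 580  391    5    7   14]]
0 [[339.3, 274.7], [309.3, 274.6], [261.6, 324.2], [386.8, 324.3]]
0.05 [[339.6, 279.4], [308.9, 279.4], [260.4, 331.1], [388.0, 331.2]]
0.1 [[340.0, 284.8], [308.5, 284.8], [259.1, 338.5], [389.2, 338.6]]
0.15 [[340.4, 290.8], [308.1, 290.8], [257.9, 346.4], [390.4, 346.4]]
270 309; 276 291; 282 292; 288 160; 294 291; 300 291; 306 290; 312 286; 318 285; 324 285; 330 285; 336 285; d 57.2 -287.9 -159.4 r -0.001 0.001 0.145 rows 5.3
```

Run:
```python
from h import *
m=boxmodel(592.5,254.5,.145,0)["tabmid"];print(m);go(m[0],m[1],48,1.716)
```

```text
[523.2 244.4  18. ]
d -78.7 -0.1 92.6 r -0.001 0.001 -0.000 rows 1.9
```

```bash
python3 -m inch '0 -79 0 20 0 0 0;0 -79 0 50 0 0 0;0 -79 0 80 0 0 0;0 -79 0 92 0 0 0;0 -79 0 92 0 0 0;0 -79 0 92 0 0 0'; python3 -m inch '0 0 0 3 0 0 0;0 0 0 5 0 0 0;0 0 0 5 0 0 0;0 0 0 5 0 0 0'; python3 -m inch '0 0 0 3 0 0 0;0 0 0 5 0 0 0;0 0 0 5 0 0 0;0 0 0 5 0 0 0'
```

```text
clock: 39.08
tool_pos: [522.4, 242.6, 47.3]
ee_rot: [[-0.989, -0.145, -0.003], [-0.145, 0.989, -0.004], [0.003, -0.004, -1.0]]
contact_force: [-2.6, -7.4, 1.5]
opening: 23.4
finger_force: 58.8
clock: 39.58
tool_pos: [521.7, 242.5, 42.5]
ee_rot: [[-0.989, -0.145, -0.004], [-0.145, 0.989, -0.004], [0.004, -0.004, -1.0]]
contact_force: [-4.5, -7.5, 2.4]
opening: 23.5
finger_force: 59.0
clock: 40.08
tool_pos: [520.9, 242.4, 37.2]
ee_rot: [[-0.989, -0.146, -0.006], [-0.146, 0.989, -0.005], [0.006, -0.004, -1.0]]
contact_force: [-5.9, -7.5, 2.6]
opening: 23.4
finger_force: 58.9
```

```bash
python3 -m inch '0 0 0 5 0 0 0;0 0 0 10 0 0 0;0 0 0 10 0 0 0;0 0 0 10 0 0 0'; python3 -m inch '0 0 0 3 0 0 0;0 0 0 6 0 0 0;0 0 0 6 0 0 0;0 0 0 6 0 0 0'
```

```text
clock: 40.58
tool_pos: [523.7, 242.8, 31.3]
ee_rot: [[-0.989, -0.146, 0.002], [-0.146, 0.989, -0.003], [-0.002, -0.003, -1.0]]
contact_force: [-9.0, -10.8, 27.2]
opening: 23.2
finger_force: 80.9
clock: 41.08
tool_pos: [525.1, 243.1, 28.3]
ee_rot: [[-0.99, -0.144, 0.006], [-0.144, 0.99, -0.001], [-0.006, -0.002, -1.0]]
contact_force: [-12.7, -14.2, 48.1]
opening: 23.4
finger_force: 91.0
```

```bash
python3 -m inch '0 0 0 -4 0 0 0;0 0 0 -4 0 0 0;60 0 0 -4 0 0 0;60 0 0 -4 0 0 0;60 0 0 -4 0 0 0;60 0 0 -4 0 0 0'; python3 -m inch '60 0 0 -40 0 0 0;85 40 0 -90 0 0 0;85 80 0 -110 0 0 0;85 80 0 -110 0 0 0;85 80 0 -110 0 0 0'
python3 - <<'E'
from h import *
import pickle
s=get_state();p=get_image("wrist");pickle.dump((s,p),open("v9.pkl","wb"));print(s["tool_pos"])
hsv=cv2.cvtColor(p["frame"],cv2.COLOR_RGB2HSV);m=((abs(hsv[...,0].astype(int)-80)<14)&(hsv[...,1]>40)).astype(np.uint8)
for lid in(0,.05,.1,.15):
    b=boxmodel(592.5,254.5,.145,lid);print(lid,[proj(p,X,s).round(1).tolist() for X in np.vstack([b["tab"],b["top"][[0,3]]])])
v,u=np.nonzero(m);
for cc in range(270,340,6):
    w=v[u==cc];print(cc,w.min() if len(w) else None,end="; ")
g=cv2.cvtColor(p["frame"],cv2.COLOR_RGB2GRAY)
print();print("col 300",g[265:345,300].tolist());print("col 325",g[265:345,325].tolist())
E
```

```text
clock: 41.82
tool_pos: [522.9, 244.5, 26.5]
ee_rot: [[-0.989, -0.145, 0.001], [-0.145, 0.989, -0.001], [-0.001, -0.001, -1.0]]
contact_force: [0.3, 0.8, 0.2]
opening: 59.7
finger_force: 0.0
clock: 42.45
tool_pos: [444.4, 233.0, 136.9]
ee_rot: [[-0.989, -0.145, 0.003], [-0.145, 0.989, -0.0], [-0.002, -0.001, -1.0]]
contact_force: [0.0, -0.4, 0.7]
opening: 85.1
finger_force: 0.0
[444.4 233.  136.9]
0 [[309.6, 306.6], [339.1, 306.6], [339.6, 277.9], [309.2, 277.9], [260.7, 328.5], [387.8, 328.6]]
0.05 [[309.3, 311.1], [339.4, 311.1], [340.0, 282.9], [308.8, 282.8], [259.5, 335.6], [389.1, 335.7]]
0.1 [[309.0, 316.0], [339.7, 316.1], [340.4, 288.4], [308.4, 288.4], [258.2, 343.2], [390.4, 343.3]]
0.15 [[308.7, 321.4], [340.0, 321.4], [340.7, 294.6], [308.0, 294.6], [256.9, 351.3], [391.6, 351.4]]
270 300; 276 295; 282 35; 288 294; 294 295; 300 294; 306 294; 312 275; 318 275; 324 275; 330 275; 336 277; 
col 300 [219, 214, 217, 216, 216, 216, 217, 218, 217, 216, 217, 218, 217, 218, 218, 217, 218, 217, 217, 220, 218, 219, 218, 214, 193, 138, 129, 121, 99, 86, 88, 78, 72, 75, 71, 78, 95, 91, 72, 68, 66, 71, 66, 66, 67, 70, 66, 67, 64, 69, 66, 66, 64, 64, 67, 69, 66, 69, 66, 62, 69, 67, 96, 139, 165, 163, 174, 173, 174, 173, 174, 175, 171, 155, 102, 35, 15, 16, 14, 19]
col 325 [224, 224, 223, 223, 224, 221, 207, 166, 118, 80, 67, 83, 113, 147, 171, 184, 183, 182, 170, 171, 202, 192, 182, 166, 152, 191, 197, 182, 172, 157, 180, 197, 179, 165, 145, 166, 188, 172, 176, 156, 92, 69, 65, 66, 68, 68, 67, 65, 71, 69, 64, 66, 69, 66, 67, 69, 67, 69, 69, 69, 66, 71, 108, 151, 162, 167, 174, 170, 173, 175, 175, 173, 174, 173, 170, 171, 150, 103, 84, 30]
```

Run:
```python
from h import *
import pickle
go(410,200,300,np.pi/2)
s,p=pickle.load(open("v1.pkl","rb"));hsv=cv2.cvtColor(p["frame"],cv2.COLOR_RGB2HSV)
for q in((380,270),(400,290),(385,295),(392,262),(360,250)):print(q,p["frame"][q[1],q[0]],hsv[q[1],q[0]])
```

```text
d 38.6 -27.8 -163.6 r -0.001 0.002 0.145 rows 2.7
(380, 270) [101 109 116] [104  33 116]
(400, 290) [ 98 104 112] [107  32 112]
(385, 295) [64 70 75] [104  37  75]
(392, 262) [101 110 115] [101  31 115]
(360, 250) [223 221 211] [ 25  14 223]
```

```bash
python3 -m inch '85 39 -28 -164 0 0 0.145;85 39 -28 -164 0 0 0.145;85 39 -28 -164 0 0 0.145;85 97 -424 -164 0 0 0.145;85 97 -424 -164 0 0 0.145;85 97 -424 -164 0 0 0.145;85 97 -424 -164 0 0 0.145;85 97 -424 -164 0 0 0.145;85 97 -424 -164 0 0 0.145;85 97 -424 -164 0 0 0.145;85 97 -424 -164 0 0 0.145;85 97 -424 -164 0 0 0.145'
python3 - <<'E'
from h import *
import pickle
s=get_state();p=get_image("wrist");pickle.dump((s,p),open("v10.pkl","wb"));cv2.imwrite("pics/w10.png",p["frame"][:,:,::-1])
marks(p,s,["stone_cast","cradle"])
for l in("stone_cast","cradle"):print([(d["score"],np.round(d["extent"])) for d in search_frame(l,p)][:2])
E
```

```text
clock: 44.0
tool_pos: [409.1, -200.2, 300.5]
ee_rot: [[-1.0, -0.0, 0.001], [-0.0, 1.0, 0.001], [-0.001, 0.001, -1.0]]
contact_force: [-0.8, 0.3, -0.6]
opening: 85.1
finger_force: 0.0
stone_cast [(0.88, array([293.8, 185.2]), array([ 432.7, -242.9]))]
cradle [(0.71, array([226.7, 274.5]), array([ 570.6, -347.9]))]
[(0.81, array([266., 163., 318., 214.]))]
[(0.68, array([192., 253., 261., 293.]))]
```

```bash
cat > fit.py <<'E'
from h import *
import pickle
from scipy.optimize import minimize
def fit(mask,p,s,P,zs,x0,yaws):
    def iou(v):
        pts=np.vstack([[proj(p,X,s) for X in place(P,*v,z)] for z in zs]).astype(np.float32)
        hull=cv2.convexHull(pts);r=np.zeros(mask.shape,np.uint8);cv2.fillPoly(r,[(hull*16).round().astype(int)],1,shift=4)
        return -(r&mask).sum()/max(1,(r|mask).sum())
    best=min((minimize(iou,[x0[0],x0[1],a],method="Nelder-Mead",options=dict(initial_simplex=[[x0[0],x0[1],a],[x0[0]+8,x0[1],a],[x0[0],x0[1]+8,a],[x0[0],x0[1],a+.25]])) for a in yaws),key=lambda r:r.fun)
    return best.x.round(3),best.fun
def comp(m,uv):
    m=m.astype(np.uint8);n,l,st,c=cv2.connectedComponentsWithStats(m)
    d=[(np.hypot(*(c[j]-uv))-st[j,4]*.05,j) for j in range(1,n) if st[j,4]>40];j=min(d)[1]
    k=(l==j).astype(np.uint8);cn=cv2.findContours(k,0,2)[0];cv2.drawContours(k,cn,-1,1,-1);print("comp",st[j]);return k
E
python3 - <<'E'
from fit import *
s,p=pickle.load(open("v10.pkl","rb"));hsv=cv2.cvtColor(p["frame"],cv2.COLOR_RGB2HSV);h,S,V=[hsv[...,i].astype(int) for i in range(3)]
print(hsv[185,294],hsv[175,280],hsv[205,300],hsv[185,250],hsv[230,300])
m=comp((S>60)&(h>12)&(h<35),(294,188));print(fit(m,p,s,D(64,77),(0,18),(432,-243),np.arange(-3,3,.75)))
s,p=pickle.load(open("v1.pkl","rb"));hsv=cv2.cvtColor(p["frame"],cv2.COLOR_RGB2HSV);h,S,V=[hsv[...,i].astype(int) for i in range(3)]
m=comp((V<150)&(h>90)&(h<120)&(S>20),(390,275));print("tray",fit(m,p,s,D(81,95),(0,11),(572,419),(-.8,-.3,0,.3,.8)))
E
```

```text
[ 24  99 249] [ 23 111 241] [ 24 103 249] [ 21  23 215] [ 21  11 238]
comp [    0     0   332   144 19565]
(array([ 432., -243.,   -3.]), np.float64(0.0))
comp [ 373   60  182   66 9097]
tray (array([572. , 419. ,  -0.8]), np.float64(0.0))
```

```bash
python3 - <<'E'
t=open("fit.py").read()
i=t.index("def comp")
open("fit.py","w").write(t[:i]+'''def comp(m,uv):
    m=m.astype(np.uint8);n,l,st,c=cv2.connectedComponentsWithStats(m)
    v,u=np.nonzero(st[l,4]*m>60);k=np.argmin(np.hypot(u-uv[0],v-uv[1]));j=l[v[k],u[k]]
    k=(l==j).astype(np.uint8);cn=cv2.findContours(k,0,2)[0];cv2.drawContours(k,cn,-1,1,-1);print("comp",st[j]);return k
''')
E
python3 - <<'E'
from fit import *
s,p=pickle.load(open("v10.pkl","rb"));hsv=cv2.cvtColor(p["frame"],cv2.COLOR_RGB2HSV);h,S,V=[hsv[...,i].astype(int) for i in range(3)]
m=comp((S>60)&(h>12)&(h<35),(294,188));print(fit(m,p,s,D(64,77),(0,18),(432,-243),np.arange(-3,3,.75)))
# cradle neighbourhood
g=cv2.cvtColor(p["frame"],cv2.COLOR_RGB2GRAY);print(g[250:298:3,185:270:4])
s,p=pickle.load(open("v1.pkl","rb"));hsv=cv2.cvtColor(p["frame"],cv2.COLOR_RGB2HSV);h,S,V=[hsv[...,i].astype(int) for i in range(3)]
m=comp((V<150)&(h>90)&(h<120)&(S>20),(390,275));print("tray",fit(m,p,s,D(81,95),(0,11),(572,419),(-.8,-.3,0,.3,.8)))
E
```

```text
comp [ 266  163   55   50 2059]
(array([ 357.3, -213.7,   -2.7]), np.float64(0.0))
[[230 232 230 230 233 232 234 139 125 121  98 121 235 237 237 238 238 235
  236 236 235 234]
 [230 232 230 233 234 233 212  80  82  61  23  17 237 235 236 239 239 235
  233 236 235 234]
 [234 235 233 233 235 234  90  83  81  18   7  16 219 208 137 127 104  83
  233 233 233 233]
 [236 234 235 232 218 144  82  80  53  13  17  12 109 105 123 103 145 126
  235 234 234 231]
 [236 124  78  32  35  80  80  78  15  18  17  15 129 139  94  89 141 135
  232 231 231 233]
 [236 138  61  25  82  82  83  35  18  11  18  16 121 137  94  88 141 146
  224 231 232 233]
 [234  82  20  66  82  82  75  24  20  14  16  18 114 136 134  90 144 146
  193 233 232 232]
 [202  17  32  80  83  80  15  20  14  14  21  15 119 147 147 109 144 150
  190 232 232 229]
 [ 47  21  78  82  79  60  14  16  21  13  17  14 114 153 145 142 149 148
  151 233 232 232]
 [ 26  63  82  83  78  19  14  18  19  20  13  16  93 143 149 133 125 150
  103 233 233 231]
 [ 27  81  81  81  41  17  20  24  22  20  20  15  65 140 139 139 120 149
  106 231 231 229]
 [ 73  81  80  77  20  19  16  14  19  22  12  10  66 133 138 149  93 146
  130 228 230 228]
 [ 81  82  82  29  14  12  20  22  17  16  22  17  65 123 127 130  83 167
  173 229 229 226]
 [ 83  82  64  27   9  16  21  16  13  15  16  22 184 232 234 131 208 234
  231 227 223 216]
 [124 123  83  33  23  17  12  14  16  15   9  19 217 236 236 152 235 235
  230 227 223 210]
 [112 124  92  31  20  20  24  13  15  16  20  18 231 234 236 234 235 233
  227 227 225 197]]
comp [ 362  248   57   56 2446]
tray (array([499.1, 469.7,  -0.3]), np.float64(0.0))fit.py:8: RuntimeWarning: overflow encountered in scalar negative
  return -(r&mask).sum()/max(1,(r|mask).sum())
```

```bash
sed -i 's/return -(r&mask).sum()\/max(1,(r|mask).sum())/return -float((r\&mask).sum())\/float((r|mask).sum())/' fit.py
python3 - <<'E'
from fit import *
s,p=pickle.load(open("v10.pkl","rb"));hsv=cv2.cvtColor(p["frame"],cv2.COLOR_RGB2HSV);h,S,V=[hsv[...,i].astype(int) for i in range(3)]
m=comp((S>60)&(h>12)&(h<35),(294,188));
for z in((0,18),(0,24)):print(fit(m,p,s,D(64,77),z,(432,-243),np.arange(-3,3,.75)))
s,p=pickle.load(open("v1.pkl","rb"));hsv=cv2.cvtColor(p["frame"],cv2.COLOR_RGB2HSV);h,S,V=[hsv[...,i].astype(int) for i in range(3)]
m=comp((V<150)&(h>90)&(h<120)&(S>20),(390,275));print("tray",fit(m,p,s,D(81,95),(0,11),(572,419),np.arange(-3,3,.75)))
E
```

```text
comp [ 266  163   55   50 2059]
(array([ 431.8, -239.9,   -0.3]), np.float64(-0.8377496942519363))
(array([ 434.5, -238.1,   -0.4]), np.float64(-0.81094919259551))
comp [ 362  248   57   56 2446]
tray (array([576.8, 414.1,   0.3]), np.float64(-0.8111772486772487))
```

```bash
python3 -m inch '85 0 -140 0 0 0 0;85 0 -140 0 0 0 0;85 0 -140 0 0 0 0;85 0 -140 0 0 0 0;85 0 -140 0 0 0 0'
python3 - <<'E'
from fit import *
s=get_state();p=get_image("wrist");pickle.dump((s,p),open("v11.pkl","wb"));print(s["tool_pos"])
marks(p,s,["cradle","stone_cast"]);e=[d["extent"] for d in search_frame("cradle",p)][0];print(e)
l,t,r,b=[int(v) for v in e]
g=cv2.cvtColor(p["frame"],cv2.COLOR_RGB2GRAY);print(g[t-4:b+6:2,l-6:r+8:3].shape)
np.set_printoptions(linewidth=250)
print(g[t-4:b+6:2,l-6:r+8:3])
E
```

```text
clock: 44.88
tool_pos: [409.2, -339.1, 301.3]
ee_rot: [[-1.0, -0.002, 0.002], [-0.002, 1.0, 0.0], [-0.002, 0.0, -1.0]]
contact_force: [-0.3, -0.6, 0.4]
opening: 84.9
finger_force: 0.0
[ 409.2 -339.1  301.3]
cradle [(0.74, array([320. , 271.1]), array([ 565.9, -345.6]))]
stone_cast [(0.62, array([396.1, 182.9]), array([ 429.8, -238.9]))]
[283.8, 255.1, 351.3, 296.1]
(26, 28)
[[232 231 232 232 232 235 234 235 236 237 237 237 237 237 236 237 237 236 237 237 238 242 240 238 236 236 236 236]
 [235 233 233 232 234 235 235 236 237 237 239 239 238 238 237 238 238 238 237 238 238 240 239 234 237 236 235 235]
 [235 234 235 235 235 237 236 235 236 238 238 239 238 238 236 237 237 237 235 216 212 212 191 128 234 234 234 235]
 [235 234 235 235 236 235 235 235 237 236 221 219 215 212 177 119 106  98  95  83  67 101 119 131 232 236 236 235]
 [237 237 236 235 226 149 140 134 118 103  68  73  74  88 100 115 122 134 141 138  89 122 147 146 233 232 235 233]
 [236 234 120  95  79  57  97 103 109 105 112 123 125 133 139 139 137 139 142 141 100 115 144 145 220 235 233 233]
 [236 234 128 131 119  76 138 134
[... 1567 characters left out ...]
 224 218]
 [226 217 205 165 169 154 108 190 203 220 227 226 228 229 231 232 236 236 237 238 237 180 219 233 230 228 223 213]
 [224 205 196 201 197 155 145 206 217 222 226 227 227 230 233 234 235 238 237 237 237 211 229 232 228 227 222 205]
 [219 203 204 204 202 173 170 218 221 225 229 228 227 228 231 232 236 237 238 237 236 234 232 228 226 226 224 204]
 [209 199 201 200 204 176 198 222 226 225 226 227 226 228 233 235 235 236 237 236 236 236 231 226 226 224 218 207]
 [196 192 196 205 222 222 224 227 226 224 223 219 215 221 226 231 235 236 237 236 236 235 232 228 227 221 205 200]
 [193 188 199 215 225 226 226 226 223 223 218 210 207 214 222 231 233 234 236 236 237 233 228 227 225 215 203 202]]
```

```bash
cat >> fit.py <<'E'
def D2(L,W,c):
    t=np.linspace(np.pi/2,3*np.pi/2,31);q=np.c_[-L/2+c+c*np.cos(t),W/2*np.sin(t)];return np.vstack([[L/2,W/2],q,[L/2,-W/2]])
E
python3 - <<'E'
from fit import *
s,p=pickle.load(open("v11.pkl","rb"));g=cv2.cvtColor(p["frame"],cv2.COLOR_RGB2GRAY)
m=(g<190).astype(np.uint8);m[:,:270]=0;m[:,365:]=0;m[:240]=0;m[305:]=0;m=cv2.morphologyEx(m,cv2.MORPH_OPEN,np.ones((7,7)));m=comp(m,(320,272))
r=np.array([[-25,-50],[25,-50],[25,50],[-25,50]])
for z in((0,),(0,4)):
    v,f=fit(m,p,s,r,z,(566,-346),(-.1,.1));print("cradle",v.tolist(),f)
for n in("v10","v11"):
  s,p=pickle.load(open(n+".pkl","rb"));hsv=cv2.cvtColor(p["frame"],cv2.COLOR_RGB2HSV);h,S,V=[hsv[...,i].astype(int) for i in range(3)]
  m=comp((S>60)&(h>12)&(h<35),(294,188) if n=="v10" else (396,183));
  for c in(38,50,62):
    v,f=fit(m,p,s,D2(64,77,c),(0,18),(432,-240),(-.7,-.3,.1));print(n,c,v.tolist(),f)
go(432,-240,130,-.35)
E
```

```text
comp [ 282  256   68   37 2076]
cradle [569.311, -351.821, 0.106] -0.9733587059942912
cradle [567.893, -352.35, 0.121] -0.9450800915331807
comp [ 266  163   55   50 2059]
v10 38 [433.057, -235.792, -0.269] -0.8356331168831169
v10 50 [433.587, -238.912, -0.252] -0.8772901576480614
v10 62 [429.952, -238.871, -0.23] -0.9171122994652406
comp [ 366  163   57   50 2100]
v11 38 [433.414, -240.252, -0.09] -0.8326724821570183
v11 50 [432.863, -238.459, -0.243] -0.8692052980132451
v11 62 [430.567, -239.81, -0.222] -0.9071274298056156
d -22.5 99.7 171.5 r 0.001 0.002 1.923 rows 10.2
```

```bash
python3 -m inch '85 -22 100 171 0 0 1.8;85 -22 100 171 0 0 1.8;85 -22 100 171 0 0 1.8;85 -22 100 171 0 0 1.8;85 -22 100 171 0 0 1.8;85 -22 100 171 0 0 1.8;85 -22 100 171 0 0 1.8;85 -22 100 171 0 0 1.8;85 -22 100 171 0 0 1.8;85 -22 100 171 0 0 1.8;85 -22 100 171 0 0 1.8'
python3 - <<'E'
from fit import *
s=get_state();p=get_image("wrist");pickle.dump((s,p),open("v12.pkl","wb"));print(s["tool_pos"])
marks(p,s,["stone_cast"])
hsv=cv2.cvtColor(p["frame"],cv2.COLOR_RGB2HSV);h,S,V=[hsv[...,i].astype(int) for i in range(3)]
m=comp((S>60)&(h>12)&(h<35),(320,195))
for c in(56,62,64):
    v,f=fit(m,p,s,D2(64,77,c),(0,18),(432,-240),(-.5,-.2,.1));print(c,v.tolist(),f)
go(v[0],v[1],22,v[2])
E
```

```text
clock: 46.45
tool_pos: [431.4, -240.3, 130.4]
ee_rot: [[0.225, 0.974, 0.002], [0.974, -0.225, -0.001], [-0.0, 0.002, -1.0]]
contact_force: [-0.1, 0.1, -1.7]
opening: 85.3
finger_force: 0.0
[ 431.4 -240.3  130.4]
stone_cast []
comp [ 288  154   76   93 5768]
56 [431.002, -238.384, -0.193] -0.899282818833801
62 [431.891, -237.839, -0.235] -0.9177275620623806
64 [431.206, -238.487, -0.199] -0.922645739910314
d 1.9 -0.8 108.3 r 0.002 0.000 -0.027 rows 1.7
```

```bash
python3 -m inch '85 2 0 60 0 0 -0.015;85 2 0 95 0 0 -0.015;85 2 0 108 0 0 -0.015;85 2 0 108 0 0 -0.015;85 2 0 108 0 0 -0.015;40 2 0 108 0 0 -0.015;40 2 0 108 0 0 -0.015;40 2 0 108 0 0 -0.015;40 2 0 108 0 0 -0.015'; python3 -m inch '40 0 0 -30 0 0 0;40 0 0 -90 0 0 0;40 0 0 -150 0 0 0;40 0 0 -150 0 0 0;40 0 0 -150 0 0 0'
python3 - <<'E'
from h import *
s=get_state();p=get_image("wrist");R=np.array(s["ee_rot"])
z=s["tool_pos"][2]-24
for l in("stone_cast",):
    for d in mark_of(l,p)[:2]:print(l,d["score"],d["uv"],R.T@(ray(p,d["uv"],z,s)-s["tool_pos"]))
go(410,-200,300,.2);go(410,200,300,.3)
E
```

```text
clock: 47.68
tool_pos: [432.5, -239.2, 23.9]
ee_rot: [[0.212, 0.977, 0.004], [0.977, -0.212, -0.002], [-0.001, 0.004, -1.0]]
contact_force: [-1.9, 1.9, 12.4]
opening: 56.8
finger_force: 61.4
clock: 48.3
tool_pos: [431.1, -238.3, 171.7]
ee_rot: [[0.212, 0.977, 0.001], [0.977, -0.212, -0.0], [0.0, 0.001, -1.0]]
contact_force: [0.9, -0.3, -0.7]
opening: 56.7
finger_force: 65.0
stone_cast 0.77 [322.0, 252.6] [-0.5 -1.  24. ]
d 33.0 -28.5 -129.4 r -0.001 -0.002 -0.414 rows 2.2
d 423.9 -113.4 -128.7 r -0.001 -0.002 -0.514 rows 7.3
```

```bash
python3 -m inch '40 33 -28 -129 0 0 -0.1;40 33 -28 -129 0 0 -0.1;40 33 -28 -129 0 0 -0.1;40 424 -113 -129 0 0 -0.414;40 424 -113 -129 0 0 -0.414;40 424 -113 -129 0 0 -0.414;40 424 -113 -129 0 0 -0.414;40 424 -113 -129 0 0 -0.414;40 424 -113 -129 0 0 -0.414;40 424 -113 -129 0 0 -0.414;40 424 -113 -129 0 0 -0.414'; python3 -c "
from h import *
go(580,335,150,.2)"
```

```text
clock: 49.78
tool_pos: [410.2, 200.9, 298.4]
ee_rot: [[-0.202, 0.979, -0.003], [0.979, 0.202, -0.002], [-0.001, -0.003, -1.0]]
contact_force: [0.2, -0.1, -2.0]
opening: 56.8
finger_force: 65.1
d 97.2 193.8 147.7 r -0.003 0.001 0.004 rows 4.2
```

```bash
python3 -m inch '40 97 194 60 0 0 0;40 97 194 60 0 0 0;40 97 194 60 0 0 0;40 97 194 148 0 0 0;40 97 194 148 0 0 0;40 97 194 148 0 0 0;40 97 194 148 0 0 0'
python3 - <<'E'
from fit import *
s=get_state();p=get_image("wrist");pickle.dump((s,p),open("v13.pkl","wb"));print(s["tool_pos"])
marks(p,s,["tray"]);e=[d["extent"] for d in search_frame("tray",p)][0];print(e)
hsv=cv2.cvtColor(p["frame"],cv2.COLOR_RGB2HSV);h,S,V=[hsv[...,i].astype(int) for i in range(3)]
m=comp((V<150)&(h>90)&(h<120)&(S>20),((e[0]+e[2])/2,(e[1]+e[3])/2))
for c in(42,60,78):
    v,f=fit(m,p,s,D2(81,95,c),(0,11),(574,418),(-.3,0,.3));print(c,v.tolist(),f)
E
```

```text
clock: 50.65
tool_pos: [582.6, 332.2, 153.9]
ee_rot: [[-0.198, 0.98, 0.002], [0.98, 0.198, -0.001], [-0.001, 0.002, -1.0]]
contact_force: [0.0, -0.3, -1.6]
opening: 56.9
finger_force: 65.1
[582.6 332.2 153.9]
tray [(0.75, array([334.2,  98.5]), array([574.7, 415.6]))]
[286.3, 32.6, 386.1, 152.9]
comp [ 287   31  100  121 8243]
42 [577.021, 415.647, 0.279] -0.8829183449285976
60 [575.351, 416.769, 0.218] -0.9308715773235634
78 [573.645, 417.795, 0.211] -0.9616854384553499
```

```bash
python3 -c "
from h import *
go(573.9,417.8,28.5,.21)"; python3 -m inch '40 86 10 10 0 0 -0.01;40 86 10 10 0 0 -0.01;40 86 10 60 0 0 -0.01;40 86 10 100 0 0 -0.01;40 86 10 100 0 0 -0.01;40 86 10 100 0 0 -0.01'; python3 -c "
from h import *
go(573.9,417.8,28.5,.21)"
```

```text
d 85.0 7.4 127.2 r 0.005 0.000 -0.010 rows 2.5
clock: 51.55
tool_pos: [576.3, 420.0, 56.1]
ee_rot: [[-0.209, 0.978, 0.005], [0.978, 0.209, 0.002], [0.0, 0.006, -1.0]]
contact_force: [-0.1, -0.4, -1.0]
opening: 56.8
finger_force: 65.1
d -1.7 -2.9 27.5 r 0.006 -0.000 0.000 rows 0.4
```

```bash
python3 -m inch '40 -2 -3 10 0 0 0;40 -2 -3 20 0 0 0;40 -2 -3 26 0 0 0;40 -2 -3 26 0 0 0;40 -2 -3 26 0 0 0;40 -2 -3 26 0 0 0'; python3 -m inch '40 0 0 1 0 0 0;40 0 0 2 0 0 0;40 0 0 2 0 0 0;40 0 0 2 0 0 0'
```

```text
clock: 52.3
tool_pos: [572.4, 416.8, 27.1]
ee_rot: [[-0.209, 0.978, 0.002], [0.978, 0.209, -0.001], [-0.001, 0.001, -1.0]]
contact_force: [-1.2, -0.8, 0.8]
opening: 56.5
finger_force: 65.5
clock: 52.8
tool_pos: [572.5, 416.8, 27.0]
ee_rot: [[-0.209, 0.978, 0.002], [0.978, 0.209, -0.0], [-0.001, 0.002, -1.0]]
contact_force: [-5.7, -2.9, 12.2]
opening: 56.7
finger_force: 67.0
```

```bash
python3 -m inch '62 0 0 0 0 0 0;85 0 0 0 0 0 0;85 0 0 0 0 0 0;85 0 0 -60 0 0 0;85 0 0 -110 0 0 0;85 0 0 -110 0 0 0;85 0 0 -110 0 0 0'
python3 - <<'E'
from fit import *
s=get_state();p=get_image("wrist");print(s["tool_pos"])
marks(p,s,["stone_cast"],3)
hsv=cv2.cvtColor(p["frame"],cv2.COLOR_RGB2HSV);h,S,V=[hsv[...,i].astype(int) for i in range(3)]
m=comp((S>60)&(h>12)&(h<35),(320,195))
v,f=fit(m,p,s,D2(64,77,64),(3,21),(574,418),(0,.2,.4));print(v.tolist(),f)
go(440,210,200,.05)
E
```

```text
clock: 53.68
tool_pos: [572.0, 416.7, 134.4]
ee_rot: [[-0.209, 0.978, 0.001], [0.978, 0.209, -0.001], [-0.001, 0.001, -1.0]]
contact_force: [0.6, 0.9, -1.1]
opening: 85.1
finger_force: 0.0
[572.  416.7 134.4]
stone_cast [(0.93, array([322.9, 197.6]), array([570.6, 418.2]))]
comp [ 288  155   76   93 5787]
[571.038, 416.55, 0.239] -0.9351762043323634
d -174.6 -171.8 -66.4 r -0.002 0.002 0.160 rows 4.1
```

```bash
python3 -m inch '85 -261 -199 -66 0 0 0.16;85 -261 -199 -66 0 0 0.16;85 -261 -199 -66 0 0 0.16;85 -261 -199 -66 0 0 0.16;85 -261 -199 -66 0 0 0.16;85 -261 -199 -66 0 0 0.16;85 -261 -199 -66 0 0 0.16;85 -261 -199 -66 0 0 0.16'
python3 - <<'E'
from fit import *
s=get_state();p=get_image("wrist");pickle.dump((s,p),open("v14.pkl","wb"));print(s["tool_pos"])
marks(p,s,["handpiece"]);e=[d["extent"] for d in search_frame("handpiece",p)][0];print(e)
g=cv2.cvtColor(p["frame"],cv2.COLOR_RGB2GRAY);l,t,r,b=[int(v) for v in e]
np.set_printoptions(linewidth=250);print(g[t-4:b+8:6,l-12:r+14:3])
E
```

```text
clock: 54.78
tool_pos: [432.2, 120.7, 200.3]
ee_rot: [[-0.05, 0.999, 0.001], [0.999, 0.05, -0.0], [-0.0, 0.001, -1.0]]
contact_force: [0.3, -0.7, 0.6]
opening: 84.9
finger_force: 0.0
[432.2 120.7 200.3]
handpiece [(0.72, array([321.4, 133.9]), array([426.6, 172.4]))]
[307.8, 40.9, 343.3, 220.6]
[[233 233 235 235 235 235 234 234 233 235 241 240 241 240 239 224 207 184 239 240 238]
 [233 234 235 235 234 235 235 234 234 172 168 241 234 238 241 241 241 240 219 198 197]
 [234 234 235 234 233 232 235 238 200 164 174 238 242 242 242 233 239 241 241 242 238]
 [234 234 234 233 231 232 238 242 240 212 222 242 241 242 242 242 241 241 235 238 241]
 [233 235 236 234 233 239 242 242 242 209 221 242 242 242 242 241 233 221 225 234 238]
 [233 234 234 233 237 242 242 241 241 241 223 243 242 241 189 190 195 230 231 223 208]
 [234 235 233 233 230 233 244 242 243 218 192 241 242 242 242 242 242 242 243 242 243]
 [235 233 234 232 228 227 224 218  90 138 146 124 204 241 243 242 242 241 243 242 241]
 [235 234 230 227 228 223 218 118  99 137 149 129  91 243 242 242 241 241 241 241 241]
 [232 229 230 228 228
[... 1280 characters left out ...]
43]
 [130 128 117 114 108 119  90  74  85  84  82  85  80  85  85  89 142 142 143 180 141]
 [123 107 100  97  94 100  78  47  74  79  78  72  69  66  45  86 139 197 139 133 136]
 [112 103  97  96  97 101  86  42  68  77  79  79  78  72  52 103 137 215 214 136 141]
 [117 102  96  98  98  98 100  39  70  78  84  80  79  78  52 172 218 214 208 196 208]
 [127 120 117 116 119 125 126  40  68  77  80  80  76 112  77 134 212 178  78  61  69]
 [127 125 116 122 130 135 134  41  69  76  79  76 104 115  78 124 181  89 140 146 146]
 [128 125 129 136 133 137 140  56  65  75  76  79 116 122  90 164  94 120 148 147 146]
 [134 131 135 139 136 142 140 143 142 138 134 131 134 221 217 201  75 135 148 146 148]]
```

Run:
```python
from h import *
import pickle
s,p=pickle.load(open("v14.pkl","rb"))
A=ray(p,(325.5,115),14,s);B=ray(p,(327.5,210),14,s);E=ray(p,(327.7,219.5),14,s);F=ray(p,(324.5,78),14,s)
d=(B-A)[:2];d/=np.linalg.norm(d);print(A,B,E,F,np.linalg.norm(E-F),d, "closing axis angle",np.arctan2(d[1],d[0])+np.pi/2)
t=E[:2]-d*72;o=E[:2]-d*88;print("grip",t,"origin",o)
w=ray(p,(313,115),14,s)-ray(p,(338,115),14,s);print(w)
go(t[0],t[1],60,np.arctan2(d[1],d[0])+np.pi/2)
```

```text
[429.9 191.   14. ] [436.9  95.8  14. ] [437.6  85.4  14. ] [427.2 224.3  14. ] 139.29218627269316 [ 0.1 -1. ] closing axis angle 0.0733954328621722
grip [432.3 157.2] origin [431.2 173.1]
[-24.1  -1.2   0. ]
d 36.3 2.0 140.3 r 0.001 0.001 -0.022 rows 2.3
```

```bash
python3 -m inch '60 36 2 60 0 0 -0.022;60 36 2 120 0 0 -0.022;60 36 2 160 0 0 -0.022;60 36 2 178 0 0 -0.022;60 36 2 180 0 0 -0.022;60 36 2 180 0 0 -0.022;60 36 2 180 0 0 -0.022'; python3 -m inch '15 0 0 0 0 0 0;15 0 0 0 0 0 0;15 0 0 0 0 0 0;15 0 0 0 0 0 0'; python3 -m inch '15 0 0 -40 0 0 0;15 0 0 -100 0 0 0;15 0 0 -140 0 0 0;15 0 0 -140 0 0 0;15 0 0 -140 0 0 0'; python3 -c "
from h import *
go(410,120,320,.1);go(410,-200,320,.1)"
```

```text
clock: 55.8
tool_pos: [433.2, 156.4, 21.8]
ee_rot: [[-0.072, 0.997, 0.004], [0.997, 0.072, -0.0], [-0.0, 0.004, -1.0]]
contact_force: [-0.3, -0.1, -0.8]
opening: 60.2
finger_force: 0.0
clock: 56.3
tool_pos: [432.8, 156.1, 21.6]
ee_rot: [[-0.072, 0.997, 0.003], [0.997, 0.072, -0.0], [-0.001, 0.003, -1.0]]
contact_force: [-1.0, 0.9, 6.2]
opening: 24.7
finger_force: 60.3
clock: 56.92
tool_pos: [431.5, 156.0, 160.1]
ee_rot: [[-0.072, 0.997, 0.0], [0.997, 0.072, -0.001], [-0.001, 0.0, -1.0]]
contact_force: [-0.4, 0.4, -2.1]
opening: 24.6
finger_force: 60.0
d -34.5 -24.0 -159.9 r 0.000 0.001 -0.028 rows 2.6
d -353.6 -47.1 -159.6 r 0.000 0.001 -0.028 rows 6.3
```

```bash
python3 -m inch '15 -34 -24 -160 0 0 -0.028;15 -34 -24 -160 0 0 -0.028;15 -34 -24 -160 0 0 -0.028;15 -354 -47 -160 0 0 -0.028;15 -354 -47 -160 0 0 -0.028;15 -354 -47 -160 0 0 -0.028;15 -354 -47 -160 0 0 -0.028;15 -354 -47 -160 0 0 -0.028;15 -480 -37 -110 0 0 -0.028;15 -480 -37 -110 0 0 -0.028;15 -480 -37 -110 0 0 -0.028;15 -480 -37 -110 0 0 -0.028'
python3 - <<'E'
from fit import *
s=get_state();p=get_image("wrist");pickle.dump((s,p),open("v15.pkl","wb"));print(s["tool_pos"])
marks(p,s,["cradle","handpiece"]);c=proj(p,[569,-352,0],s);print(c,[d["extent"] for d in search_frame("cradle",p)])
g=cv2.cvtColor(p["frame"],cv2.COLOR_RGB2GRAY)
m=(g<190).astype(np.uint8);q=np.zeros_like(m);x,y=c.astype(int);q[max(0,y-75):y+75,x-60:x+60]=1;m&=q;m=cv2.morphologyEx(m,cv2.MORPH_OPEN,np.ones((9,9)));m=comp(m,c)
r=np.array([[-25,-50],[25,-50],[25,50],[-25,50]])
v,f=fit(m,p,s,r,(0,),(569,-352),(-.0,.1,.2));print("cradle",v.tolist(),f)
E
```

```text
clock: 58.42
tool_pos: [429.2, -325.3, 268.7]
ee_rot: [[-0.099, 0.995, -0.002], [0.995, 0.099, 0.003], [0.003, -0.001, -1.0]]
contact_force: [0.4, -0.1, -2.1]
opening: 24.8
finger_force: 60.0
[ 429.2 -325.3  268.7]
cradle [(0.58, array([433.9, 204.3]), array([ 575.9, -351.2]))]
handpiece [(0.79, array([322.3, 224.1]), array([ 432.6, -393.1]))]
[428.6 204.4] [[410.3, 165.7, 455.7, 239.6]]
comp [ 408  167   44   74 2917]
cradle [568.87, -352.163, 0.104] -0.9785495403472931
```

```bash
python3 -c "
from h import *
go(570.7,-367.9,90,.105)"
```

```text
d -58.0 135.0 182.1 r 0.002 0.001 -0.003 rows 3.7
```

```bash
python3 -m inch '15 -58 135 60 0 0 0;15 -58 135 60 0 0 0;15 -58 135 60 0 0 0;15 -58 135 120 0 0 0;15 -58 135 170 0 0 0;15 -58 135 182 0 0 0;15 -58 135 182 0 0 0;15 -58 135 182 0 0 0;15 -58 135 182 0 0 0'; python3 -c "
from h import *
go(570.7,-367.9,48,.105)"
```

```text
clock: 59.75
tool_pos: [571.1, -370.2, 92.0]
ee_rot: [[-0.1, 0.995, 0.005], [0.995, 0.1, -0.003], [-0.004, 0.004, -1.0]]
contact_force: [0.5, -0.3, -2.1]
opening: 24.8
finger_force: 60.1
d 2.5 -0.3 43.9 r 0.004 0.004 -0.005 rows 0.7
```

```bash
python3 -m inch '15 2 0 15 0.004 0.004 -0.005;15 2 0 30 0.004 0.004 -0.005;15 2 0 41 0.004 0.004 -0.005;15 2 0 43 0.004 0.004 -0.005;15 2 0 43 0.004 0.004 -0.005;15 2 0 43 0.004 0.004 -0.005'; python3 -m inch '15 0 0 1 0 0 0;15 0 0 2 0 0 0;15 0 0 2 0 0 0;15 0 0 2 0 0 0'
```

```text
clock: 60.5
tool_pos: [570.1, -367.6, 46.3]
ee_rot: [[-0.105, 0.994, -0.003], [0.994, 0.105, 0.003], [0.003, -0.002, -1.0]]
contact_force: [0.6, 0.2, -2.0]
opening: 25.0
finger_force: 60.3
clock: 61.0
tool_pos: [570.2, -367.7, 45.5]
ee_rot: [[-0.105, 0.994, -0.002], [0.994, 0.105, 0.002], [0.003, -0.002, -1.0]]
contact_force: [-1.7, 1.8, 5.2]
opening: 24.8
finger_force: 61.2
```

```bash
python3 -m inch '45 0 0 0 0 0 0;60 0 0 0 0 0 0;60 0 0 0 0 0 0;60 0 0 -40 0 0 0;60 0 0 -90 0 0 0;60 0 0 -140 0 0 0;60 -20 -60 -180 0 0 0;60 -40 -140 -200 0 0 0;60 -40 -140 -200 0 0 0;60 -40 -140 -200 0 0 0;60 -40 -140 -200 0 0 0'
python3 - <<'E'
from fit import *
s=get_state();p=get_image("wrist");pickle.dump((s,p),open("v16.pkl","wb"));print(s["tool_pos"])
marks(p,s,["handpiece","cradle"],24);e=[d["extent"] for d in search_frame("handpiece",p)];print(e)
g=cv2.cvtColor(p["frame"],cv2.COLOR_RGB2GRAY);l,t,r,b=[int(v) for v in e[0]]
np.set_printoptions(linewidth=250);print(g[t-4:b+8:6,l-20:r+22:3])
for y in(-55,88):print(y,proj(p,place([0,-y],569,-352,.105,38)[0],s))
for x,y in((-25,-50),(25,-50),(25,50),(-25,50)):print(proj(p,place([x,y],569,-352,.105,0)[0],s))
q=get_image("side")
marks(q,s,["handpiece","cradle"],24)
E
```

```text
clock: 62.38
tool_pos: [436.1, -422.3, 244.3]
ee_rot: [[-0.105, 0.994, -0.003], [0.994, 0.105, 0.004], [0.004, -0.002, -1.0]]
contact_force: [0.6, 0.2, 0.6]
opening: 59.9
finger_force: 0.0
[ 436.1 -422.3  244.3]
handpiece []
cradle [(0.61, array([446.2, 128.8]), array([ 560.6, -351.4]))]
[[436.1, 40.0, 477.5, 213.3]]
[[237 234 234 236 235 234 232 234 232 234 234 236 234 232 234 231 232 231 219 223 228 223 222 224 224 223 225 226]
 [233 235 235 235 238 235 235 232 234 235 232 234 232 233 232 223 216 153 175 222 221 221 224 224 225 228 226 223]
 [235 235 236 233 233 234 236 233 233 233 234 184 191 234 234 211 116 173 176 218 217 219 224 227 226 226 224 224]
 [237 236 235 234 235 234 236 233 236 234 197 144 153 234 215 223 223 181 219 222 222 220 223 222 223 221 219 219]
 [236 235 237 234 236 237 236 235 235 233 235 186 233 234 225 231 205 204 221 219 218 220 215 213 218 215 211 206]
 [237 239 237 238 235 235 235 235 234 236 232 201 232 232 231 233 196 216 223 224 221 217 215 212 210 209 204 203]
 [240 238 237 237 235 237 236 236 235 234 201 153 236 232 234 172  72 113 223 232 230 226 2
[... 2306 characters left out ...]
 208 216 217 206]
 [238 238 238 222 154 150 153 147  18  47  93 120 134 130 136 127 123 232 229 226 225 224 219 212 200 200 205 204]
 [236 236 237 240 240 239 238 220  18  57 101 124 132 137 131 120 192 231 232 230 227 229 229 228 225 217 201 199]
 [237 239 238 239 238 240 240 240 239 162  71  69  94 103 118 220 236 235 236 234 233 234 232 233 228 225 217 209]
 [239 239 238 238 238 238 239 239 240 238 239 239 239 238 239 238 239 239 237 236 236 234 233 233 232 233 230 219]]
-55 [465.2  73.9]
88 [450.2 211.8]
[420.4 172.5]
[462.1 172.5]
[472.3  83.7]
[427.5  83.7]
handpiece [(0.58, array([336.8, 132.8]), array([ 568.3, -350. ]))]
cradle [(0.63, array([338.8, 140.2]), array([ 548. , -297.2]))]
```

```bash
python3 -c "
from rig import *
print(close_job())"
```

```text
the job is handed in; nothing more can be done
None
```

The job is handed in at about 62 s of the 152 s allowed: the toothless cast and denture are shut in the mint box, the yellow cast is in the grey tray, and the black handpiece lies on the empty cradle; the final checks were by measurement because my 14 pictures were used up, and no verdict came back.

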